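Load the bottle steriliser, discard the warped bottles, hang up the tong and set the lever

TASK

First turn the steriliser's lever right back to off, at its stop away from the basket. While it is off, take the bottle tong out of the basket and hang it astride the drying rail, stand every sound feeding bottle upright in the basket and put every heat-warped one, with the leaning neck, into the cardboard discard box. Last, turn the lever until it lies in line with the brass marker and let go, leaving everything else on the counter where it is.

Things in the scene. Friction and masses are not known exactly. Their poses are not given: they have to be found in the camera images.
- sound1: A sound feeding bottle, white plastic, standing upright: round body 62 mm in diameter and 75 mm high, then a shoulder and a straight, upright, central neck 36 mm in diameter, 110 mm high in all, about 80 g, heavy at the base. Origin at the centre of the underside, z up the bottle. Two or three of the three sound bottles are present.
- sound2: A sound feeding bottle, white plastic, standing upright: round body 62 mm in diameter and 75 mm high, then a shoulder and a straight, upright, central neck 36 mm in diameter, 110 mm high in all, about 80 g, heavy at the base. Origin at the centre of the underside, z up the bottle. Two or three of the three sound bottles are present.
- sound3: A sound feeding bottle, white plastic, standing upright: round body 62 mm in diameter and 75 mm high, then a shoulder and a straight, upright, central neck 36 mm in diameter, 110 mm high in all, about 80 g, heavy at the base. Origin at the centre of the underside, z up the bottle. Two or three of the three sound bottles are present.
- warped1: A heat-warped feeding bottle, a reject, same white plastic, standing: round body 62 mm in diameter and 68 mm high, whose 36 mm neck leans over at 43 degrees towards the bottle's +x, sticking out to 48 mm from the body's axis, 104 mm high in all, about 80 g, heavy at the base. Origin at the centre of the underside, z up the body. One or two of the two are present.
- warped2: A heat-warped feeding bottle, a reject, same white plastic, standing: round body 62 mm in diameter and 68 mm high, whose 36 mm neck leans over at 43 degrees towards the bottle's +x, sticking out to 48 mm from the body's axis, 104 mm high in all, about 80 g, heavy at the base. Origin at the centre of the underside, z up the body. One or two of the two are present.
- tong: Stainless bottle tong, a rigid inverted U, 120 g, standing on its jaws in the basket. Legs 24 mm wide (x), 6 thick, 44 clear between (y; 42 between the jaws at the foot, which are 50 wide, 60 over all), joined by a bridge at z 95 to 101 mm; on its middle a grip tab, 24 (x) by 14 (y) mm, up to z 135. Origin at the foot midway between the jaws, z up to the tab.
- tong_crook (a point): Centre of the underside of the tong's bridge, 95 mm above the tong's origin: what rests on the rail when the tong hangs astride it. Axes as the tong's.
- tong_tab (a point): Centre of the top of the tong's grip tab (135 mm above the tong's origin). Axes as the tong's.
- rail_mid (a point): Middle of the drying rail, on the axis of its horizontal steel bar (14 mm in diameter, 180 mm long, on a post with a round foot at each end, axis 150 mm above the counter). The bar runs along this point's y axis; x is level and across the bar, z up. Fixed.
- steriliser: The electric bottle steriliser, fixed: a white base 170 mm (its x) by 500 mm (its y, from -245 to +255 mm), top 50 mm above the counter; open steel basket on its -y part, grey control panel with the lever on its +y part. Origin under its middle on the counter, x away from the robot.
- basket (a point): Centre of the basket's floor, 50 mm above the counter; axes as the steriliser's. The basket is 150 mm (x) by 280 mm (y) inside, walls 50 mm high and 5 mm thick; room for three bottles standing in a row along y.
- discard_box: The open cardboard discard box, fixed, outside 200 mm (its x) by 170 mm (its y), 80 mm high, walls and floor 5 mm thick. Origin at the centre of its underside.
- lever_hinge (a point): Point on the vertical hinge axis of the lever and of the marker, on the panel's surface, 50 mm above the counter; axes as the steriliser's.
- lever_knob (a point): Centre of the top of the round upright post (22 mm in diameter, 50 mm tall, top 120 mm above the counter) by which the black lever is moved, 70 mm from the hinge axis. Its x axis turns with the lever and points from the post towards the hinge. The lever arm is a flat black bar under the post (its top 72 mm above the counter).
- lever (a joint): Angle of the lever, 0 to 1.6 rad. 0 is OFF, at its end stop, the post farthest from the basket; growing, it turns counter-clockwise seen from above, towards the basket. From the hinge the lever points along the direction (-cos(q-0.8), -sin(q-0.8)) in the steriliser's x, y. It stays where it is left; friction about 0.12 N m (some 2 N at the post).
- marker (a joint): Angle of the brass marker, a flat pointer on the panel under the lever turning on the same axis, counted as for the lever: the lever is set to the marker when the two angles are equal. It cannot be touched or moved by the robot; it differs from start to start (0.6 to 1.5 rad).
- marker_tip (a point): Top of the wide outer end of the brass marker (a tab 24 by 10 mm), 100 mm from the hinge axis, 55 mm above the counter. Its x axis points along the marker towards the hinge.
- formula_tin: Bystander, to be left alone: closed aluminium formula tin, 100 mm in diameter, 130 mm high. Origin on its underside at its centre.
- water_bottle: Bystander, to be left alone: clear plastic bottle, 70 mm in diameter, 220 mm high. Origin on its underside at its centre.
- scoop: Bystander, to be left alone: blue measuring scoop, 100 mm long, 22 mm high. Origin on its underside near its middle.
- mug: Bystander, to be left alone: white mug, 80 mm in diameter, 85 mm high. Origin on its underside at its centre.
- bowl: Bystander, to be left alone: blue bowl, 130 mm in diameter, 50 mm high. Origin on its underside at its centre.
Not all that is in view belongs to the job. What is shaped like the sound1 but orange is not meant. What is shaped like the tong but orange is not meant.

How it is judged:
On the way, in this order (a step that is already met when the one before it is completed fails the run):
1. the lever is turned to off (value of joint lever below 0.08 rad), for 0.2 s.
2. with the lever still off, the tong hangs astride the rail, all sound bottles stand in the basket and all warped bottles are in the discard box (value of joint lever below 0.08 rad and x of tong_crook in the frame of rail_mid between -0.026 and 0.026 m and y of tong_crook in the frame of rail_mid between -0.085 and 0.085 m and z of tong_crook in the frame of rail_mid between -0.002 and 0.022 m and angle between tong's own z axis and vertical below 0.4 rad and x of sound1 in the frame of basket between -0.052 and 0.052 m and y of sound1 in the frame of basket between -0.118 and 0.118 m and z of sound1 in the frame of basket between -0.012 and 0.012 m and angle between each of sound1, sound2, sound3's own z axis and vertical below 0.15 rad and x of sound2 in the frame of basket between -0.052 and 0.052 m and y of sound2 in the frame of basket between -0.118 and 0.118 m and z of sound2 in the frame of basket between -0.012 and 0.012 m and x of sound3 in the frame of basket between -0.052 and 0.052 m and y of sound3 in the frame of basket between -0.118 and 0.118 m and z of sound3 in the frame of basket between -0.012 and 0.012 m and x of warped1 in the frame of discard_box between -0.095 and 0.095 m and y of warped1 in the frame of discard_box between -0.08 and 0.08 m and z of warped1 in the frame of discard_box between -0.01 and 0.09 m and x of warped2 in the frame of discard_box between -0.095 and 0.095 m and y of warped2 in the frame of discard_box between -0.08 and 0.08 m and z of warped2 in the frame of discard_box between -0.01 and 0.09 m), for 0.3 s.
3. the lever is in line with the brass marker (angle between the x axis of lever_knob and the x axis of marker_tip, either way round below 0.08 rad), for 0.2 s.
At the end, for the whole second after the job is handed in: Lever within 0.08 rad of the marker; tong hanging astride the rail's bar, tilted under 0.4 rad; every sound bottle present stands on the basket floor, upright within 0.15 rad; every warped one present is inside the discard box; all released and at rest (angle between the x axis of lever_knob and the x axis of marker_tip, either way round below 0.08 rad and velocity of joint lever below 0.05 rad/s and x of tong_crook in the frame of rail_mid between -0.026 and 0.026 m and y of tong_crook in the frame of rail_mid between -0.085 and 0.085 m and z of tong_crook in the frame of rail_mid between -0.002 and 0.022 m and angle between tong's own z axis and vertical below 0.4 rad and x of sound1 in the frame of basket between -0.052 and 0.052 m and y of sound1 in the frame of basket between -0.118 and 0.118 m and z of sound1 in the frame of basket between -0.012 and 0.012 m and angle between each of sound1, sound2, sound3's own z axis and vertical below 0.15 rad and x of sound2 in the frame of basket between -0.052 and 0.052 m and y of sound2 in the frame of basket between -0.118 and 0.118 m and z of sound2 in the frame of basket between -0.012 and 0.012 m and x of sound3 in the frame of basket between -0.052 and 0.052 m and y of sound3 in the frame of basket between -0.118 and 0.118 m and z of sound3 in the frame of basket between -0.012 and 0.012 m and x of warped1 in the frame of discard_box between -0.095 and 0.095 m and y of warped1 in the frame of discard_box between -0.08 and 0.08 m and z of warped1 in the frame of discard_box between -0.01 and 0.09 m and x of warped2 in the frame of discard_box between -0.095 and 0.095 m and y of warped2 in the frame of discard_box between -0.08 and 0.08 m and z of warped2 in the frame of discard_box between -0.01 and 0.09 m and linear speed of each of sound1, sound2, sound3, warped1, warped2, tong below 0.03 m/s); the robot touches nothing.
It fails at once if a bystander (tin, water bottle, scoop, mug, bowl) is moved more than 4 cm (distance of any of formula_tin, water_bottle, scoop, mug, bowl from where it was at the start of the episode above 0.04 m).
Of sound1, sound2, sound3 only 2 to 3 are there at a start; the rules pass over those that are not, and their reading is None.
Of warped1, warped2 only 1 to 2 are there at a start; the rules pass over those that are not, and their reading is None.
At some moment in a run one of sound1, sound2, sound3, warped1, warped2 may be knocked a few centimetres aside while the robot is not near it.
It also fails if it takes over 210 s, if anything falls off the work surface, if the arm or the gripper's body presses on something with over 40 N, if the wrist force passes 120 N, or if a joint passes its speed limit or range.

ROBOT

A 6-joint arm with a two-finger parallel gripper is mounted at the origin on the work surface. World frame = base frame: x ahead of the robot, y to its left, z up, the work surface at z = 0. Lengths are in m, angles in rad, forces in N, time in s.
With the tool pointing down it reaches from about 0.35 to 0.775 m from the base axis. Payload 5.5 kg.
Tool frame: the origin (TCP) lies on the centre line of the jaws, within the pads' length; the fingertips stand 11 mm ahead of it and the grasp point (between the pads) lies 8 mm behind it (env.nose_length is the distance from the TCP to the fingertips, in m); x points along the fingers, z is the direction in which the jaws open and shut, and the axes are right-handed (so a half turn about x gives the same grasp; the last joint's range is limited). The gripper opens to 85 mm and grips with 20 to 120 N. Pads are 22 mm wide; open, the fingers measure 114 mm over their backs; the gripper's body (76 mm by 85 mm) begins 54 mm behind the grasp point. The pads swing forward as they close: fully open they stand 13 mm farther back than shut.
Start: joints at [-1.288, 0.313, 0.046, 1.304, 0, 1.431], TCP at [0.236, -0.524, 0.242] pointing down, gripper open.
Joint ranges: [-2.76, 2.76], [-0.86, 1.69], [-1.03, 1.26], [-2.2, 2.34], [-1.47, 1.5], [-3.14, 3.14]. Speed limits (rad/s): [2.57, 2.57, 3.14, 3.14, 3.14, 3.14].

INTERFACE

Orientations are given as a unit quaternion [w, x, y, z].
In Python, from workcell import env gives the robot as it stands. The module is installed in compiled form; this text tells all that it offers.
- The arm moves only by the tool step_arm, never from a script. Its argument "moves" is a list that holds one entry, the list of rows, each a list of 7 numbers: the turn, a rotation vector about the tool's x, y, z in rad, then the shift along the tool's x, y, z in m, then the opening, from 0 (shut) to 1 (fully open). In form: [[[rx, ry, rz, tx, ty, tz, grip], ...]]. A call has 1 to 12 rows; each row is the pose to reach, as a shift and turn from the pose measured when the call began, along the tool's axes at that moment; what a row does not reach only later rows make up. A row lasts 1/10 s, in which the tool goes at most 50 mm and 8.59 degrees, less where a joint would pass 70% of its speed; a pose out of reach is approached as far as the arm can. A call with a gripper value outside its range is refused whole. The fingers move at their own pace and stop on an object; "force" is the grip in N (left out, the last holds). Time passes only in rows, so rows that repeat a pose let the fingers close. It gives the time, the measured TCP pose, the force and the opening at its end, in the units of the state.
- env.get_state(): the state, without advancing time (a new reading comes with each control period).
- env.read_camera(name): name is "scene" or "top"; returns (picture, depth): 384x512x3 uint8, red, green, blue; 384x512 float32, m along the optical axis (not along the pixel's ray), 0 where there is no reading.
- env.get_calibration(name): a dict with "mtx" (3x3 intrinsics, pixels), "camera_from_world" (4x4, takes a point from world to camera coordinates). Camera axes: x right, y down, z forward; pixel columns grow to the right and rows downward; lengths in m; the calibration is good to about 2 mm. A picture is of the moment at which its call begins. get_calibration takes no time and is no camera call.
- env.hand_in(): hands the job in, once; it reports no verdict.
Trained networks look in the newest picture that a camera, given by its name, has taken for a name from the list of things; names that differ only in an ending like _2 or _b are one class to them, and where a whole thing is asked for, a point or a joint stands for the part that bears it (a point fixed in the world has none). Each returns a list of dicts, best first, with "confidence" (0 to 1); they miss things now and then, are a little off and sometimes report something else, mostly with a low value. They report only what shows in the picture. A call takes as long as a camera call. They do not tell look-alikes from the thing itself.
- env.boxes_of(camera, thing): "uv" ([column, row] in pixels, amid what is visible of it).
- env.silhouettes(camera, thing): "mask" (384x512 bool, what is visible of it) and "uv" ([column, row] in pixels, amid what is visible of it).
The state is a dict: "clock": time; "joint_pos": joint angles; "qvel": joint speeds; "tau": joint torques, N m; "tcp_pos": TCP position; "orientation": TCP orientation; "wrist_force": force on the tool from outside, world axes, zero at the start; "ft_torque": the same for the moment, N m; "finger_gap": finger opening in m.
Only numpy, scipy, OpenCV 4.12 (cv2) and the standard library are available. Lean on these libraries where they do the work, as an engineer would, in place of code of your own. Each camera call takes 0.05 s, during which the arm holds its last target.

## Working session

There is one attempt and no reset: what is moved stays moved. The work goes in short steps, Python scripts to look and compute and a tool call to move; the robot and the scene stay as the last step left them, time stands still between calls to the robot, and variables do not carry over. Pictures are saved under pics/ and viewed, and the job is handed in when it is done.

Besides the shell and the picture viewer there is one more tool, called after "Request:" by a JSON object that holds its "name" and its "arguments", one argument or row to a line. step_arm: Moves the arm, as the interface text tells. Its arguments: {"type":"object","properties":{"moves":{"type":"array","items":{"type":"array","items":{"type":"array","items":{"type":"number"}}}},"force":{"type":"number"}},"required":["moves"]}

```bash
mkdir -p pics; python3 - <<'E'
from workcell import env
import cv2, numpy as np
for n in ("scene","top"):
    p,d=env.read_camera(n); cv2.imwrite(f"pics/{n}0.png",cv2.resize(p[:,:,::-1],(800,600),interpolation=cv2.INTER_CUBIC)); np.savez(f"{n}0.npz",p=p,d=d)
    c=env.get_calibration(n); print(n,np.round(c["mtx"],1).tolist(),np.round(c["camera_from_world"],3).tolist())
print(env.get_state(), env.nose_length)
E
```

```text
scene [[405.6, 0.0, 261.2], [0.0, 405.6, 191.8], [0.0, 0.0, 1.0]] [[-0.031, 1.0, -0.003, 0.034], [0.615, 0.016, -0.788, -0.198], [-0.788, -0.027, -0.615, 1.935], [0.0, 0.0, 0.0, 1.0]]
top [[479.8, 0.0, 260.0], [0.0, 479.8, 187.0], [0.0, 0.0, 1.0]] [[0.131, -0.991, 0.004, -0.067], [-0.97, -0.129, -0.205, 0.49], [0.204, 0.023, -0.979, 1.502], [0.0, 0.0, 0.0, 1.0]]
{'clock': 0.1, 'joint_pos': array([-1.28760499e+00,  3.13911762e-01,  4.51116598e-02,  1.30361611e+00,
        5.11247173e-07,  1.43119088e+00]), 'qvel': array([-0.00017886, -0.00110675,  0.00108583,  0.00048874, -0.00066762,
       -0.00100533]), 'tau': array([ 2.47053737e-03, -4.81726670e+01,  2.99242151e+01,  1.27407853e-02,
       -2.14199426e-04, -2.54507157e-06]), 'tcp_pos': array([ 0.23579548, -0.52395172,  0.24151354]), 'orientation': array([ 0.59334985,  0.38433043,  0.59421557, -0.3835804 ]), 'wrist_force': array([-0.56551439, -0.23486964,  0.27040678]), 'ft_torque': array([ 0.01074673,  0.03960331, -0.02270717]), 'finger_gap': 0.08546063396766614} 0.011
```

View pics/scene0.png

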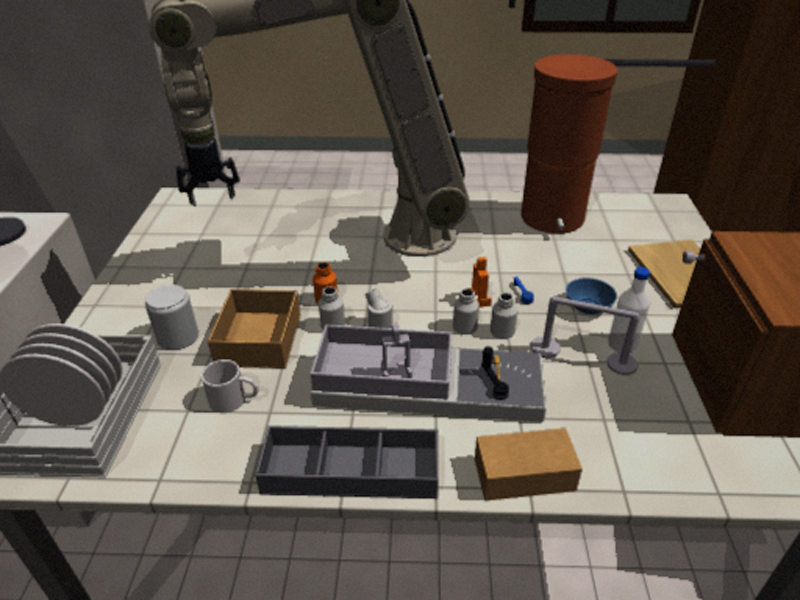

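View pics/top0.png

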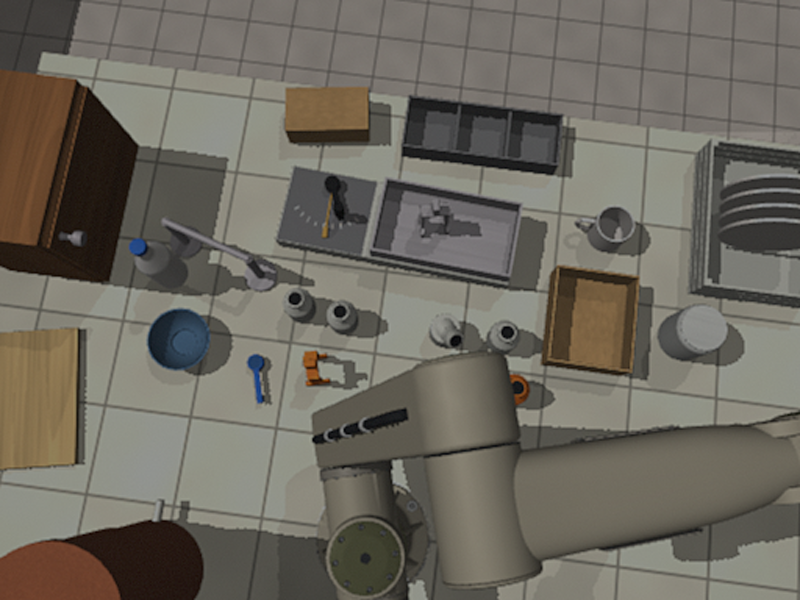

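Four white bottles are in view: sound ones at top-picture (298,303), (342,315) and (503,335), and a warped one at (447,330). The tong is in the basket, and the rail is at (215,240). I'll measure all of these now.

```bash
cat > h.py <<'E'
from workcell import env
import cv2, numpy as np
from scipy.spatial.transform import Rotation as R
def cal(n):
    c=env.get_calibration(n); return np.array(c["mtx"]),np.array(c["camera_from_world"])
def cloud(n,d):
    K,T=cal(n); v,u=np.mgrid[0:384,0:512]
    P=np.stack([(u-K[0,2])/K[0,0]*d,(v-K[1,2])/K[1,1]*d,d],-1)
    W=(P-T[:3,3])@T[:3,:3]   # R^T (p-t)
    W[d<=0]=np.nan
    return W
def proj(n,p):
    K,T=cal(n); q=T[:3,:3]@np.asarray(p,float)+T[:3,3]; q=K@q; return q[:2]/q[2]
def ray(n,uv,z):
    K,T=cal(n); d=np.linalg.inv(K)@np.array([uv[0],uv[1],1.]); c=-T[:3,:3].T@T[:3,3]; d=T[:3,:3].T@d
    return c+d*(z-c[2])/d[2]
def snap(n,tag):
    p,d=env.read_camera(n); np.savez(f"{n}{tag}.npz",p=p,d=d); return p,d
def crop(p,name,c,r,w,h,s):
    x=p[max(r,0):r+h,max(c,0):c+w,::-1]; cv2.imwrite(f"pics/{name}.png",cv2.resize(x,None,fx=s,fy=s,interpolation=cv2.INTER_CUBIC))
def pose():
    s=env.get_state(); q=s["orientation"]; return s["tcp_pos"],R.from_quat([q[1],q[2],q[3],q[0]])
E
python3 - <<'E'
from h import *
z=np.load("top0.npz"); p=z["p"]; W=cloud("top",z["d"])
crop(p,"t_panel",160,90,200,150,4)
crop(p,"t_bot",160,170,200,80,4)
for th in ["sound1","warped1","tong","lever_knob","marker_tip","discard_box","steriliser"]:
  for n in ("top",):
    try: 
        for b in env.boxes_of(n,th)[:5]: 
            uv=b["uv"]; print(th,n,np.round(uv),round(b["confidence"],2),np.round(W[int(uv[1]),int(uv[0])],3))
    except Exception as e: print(th,e)
print(proj("top",[.5,0,0]))
E
```

```text
sound1 top [192. 197.] 0.85 [0.428 0.203 0.1  ]
sound1 top [334. 248.] 0.71 [ 0.324 -0.249  0.106]
sound1 top [323. 215.] 0.58 [ 0.423 -0.207  0.113]
sound1 top [219. 203.] 0.56 [0.415 0.115 0.112]
warped1 top [288. 213.] 0.66 [ 0.417 -0.1    0.097]
warped1 top [102. 167.] 0.18 [0.471 0.483 0.152]
tong top [201. 235.] 0.57 [0.311 0.156 0.103]
tong top [281. 137.] 0.54 [ 0.641 -0.048  0.155]
tong top [442. 210.] 0.33 [ 0.483 -0.562  0.131]
lever_knob top [216. 123.] 0.48 [0.686 0.172 0.073]
marker_tip top [206. 148.] 0.51 [0.604 0.191 0.052]
discard_box top [377. 204.] 0.97 [ 0.501 -0.39   0.004]
discard_box top [138. 161.] 0.45 [ 0.54   0.419 -0.   ]
steriliser top [325. 216.] 0.75 [ 0.421 -0.211  0.108]
steriliser top [256. 142.] 0.72 [0.643 0.03  0.049]
[259.38149272 188.35210366]
```

View pics/t_panel.png

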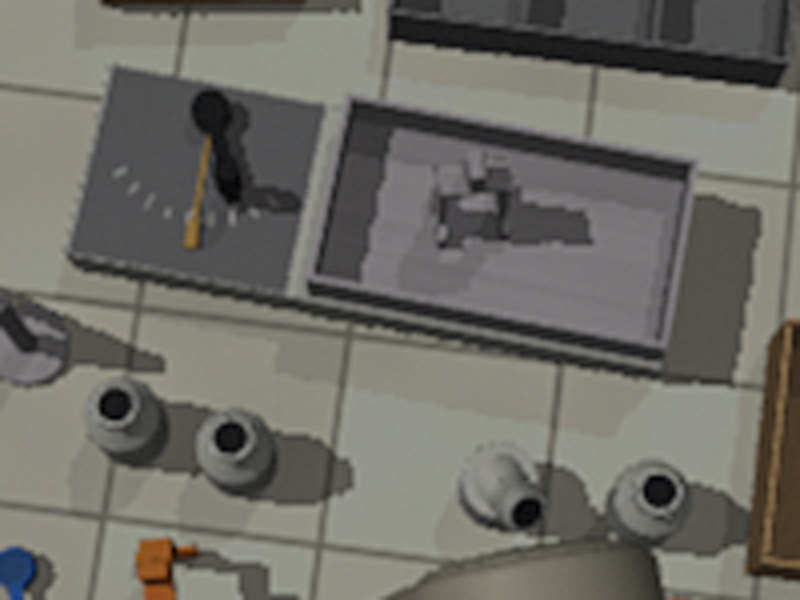

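View pics/t_bot.png

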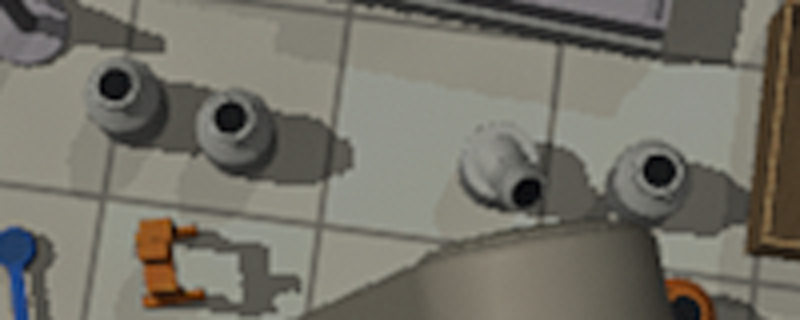

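```bash
python3 - <<'E'
from h import *
C=[]
for n in ("top","scene"):
    z=np.load(n+"0.npz"); W=cloud(n,z["d"]).reshape(-1,3); col=z["p"].reshape(-1,3)
    C.append((W,col.astype(int)))
def sel(i,x,y,zr):
    W,c=C[i]; m=(W[:,0]>x[0])&(W[:,0]<x[1])&(W[:,1]>y[0])&(W[:,1]<y[1])&(W[:,2]>zr[0])&(W[:,2]<zr[1]); return W[m],c[m]
def rect(P):
    (c,s,a)=cv2.minAreaRect(P[:,:2].astype(np.float32)*1000); return np.round(c,1),np.round(s,1),round(a,2)
for i in (0,1):
    print("cam",i)
    P,_=sel(i,(.48,.76),(-.3,.35),(.042,.108)); print("ster all",rect(P),len(P))
    P,_=sel(i,(.48,.76),(-.3,.35),(.094,.106)); print("rim",rect(P),len(P))
    P,c=sel(i,(.3,.72),(-.52,-.27),(.074,.088)); c0=(c[:,0]-c[:,2]>25); print("box",rect(P[c0]),c0.sum())
    P,_=sel(i,(.45,.7),(.2,.45),(.15,.165)); print("rail",rect(P),len(P), P.mean(0).round(3))
    P,c=sel(i,(.52,.76),(.1,.27),(.06,.13)); print("lever pts",len(P)); 
    K=P[P[:,2]>.112]; print(" knob",K.mean(0).round(4) if len(K) else 0,len(K), rect(K) if len(K)>2 else 0)
    A=P[P[:,2]<.08]; print(" arm",rect(A))
    P,c=sel(i,(.5,.72),(.1,.27),(.048,.062)); b=(c[:,0]-c[:,2]>50); print(" brass",b.sum(),rect(P[b]))
    P,_=sel(i,(.52,.76),(-.24,.08),(.128,.139)); Q,_=sel(i,(.52,.76),(-.24,.08),(.138,.2)); print("tong z>.128",rect(P),len(P))
    for lo,hi in((.10,.14),(.14,.155),(.145,.153),(.155,.18),(.178,.2)):
        P,_=sel(i,(.55,.73),(-.22,.08),(lo,hi)); print("  tong",lo,hi,len(P),rect(P) if len(P)>2 else 0)
    for (bx,by) in((.428,.203),(.415,.115),(.417,-.1),(.423,-.207)):
        P,_=sel(i,(bx-.06,bx+.06),(by-.044,by+.044),(.103,.114)); Q,_=sel(i,(bx-.06,bx+.06),(by-.05,by+.05),(.01,.075))
        print("bottle",rect(P) if len(P)>2 else 0,len(P),"body",cv2.minEnclosingCircle(Q[:,:2].astype(np.float32)*1000))
E
```

```text
cam 0
ster all (array([609. ,  50.2]), array([528.6, 249.6]), 88.06) 7630
rim (array([622.5,  50.3]), array([204. , 545.5]), 5.9) 522
box (array([ 488.8, -385.8]), array([170.6, 200.6]), 89.72) 378
rail (array([522. , 376.5]), array([152.4,  16.2]), 72.18) 220 [0.521 0.376 0.157]
lever pts 201
 knob [0.64   0.1568 0.1201] 38 (array([640.1, 156.8]), array([20.1, 20. ]), 75.42)
 arm (array([657.5, 189.7]), array([151.5, 118.3]), 1.01)
 brass 48 (array([636.4, 186.1]), array([92.2, 10.6]), 1.4)
tong z>.128 (array([636.5, -42. ]), array([ 2.6, 53.7]), 12.78) 5
  tong 0.1 0.14 256 (array([634.3, -67.9]), array([289.4, 161.1]), 86.6)
  tong 0.14 0.155 97 (array([648.2, -39.9]), array([25.2, 55.8]), 15.3)
  tong 0.145 0.153 67 (array([648.2, -39.9]), array([25.2, 55.8]), 15.3)
  tong 0.155 0.18 31 (array([645.6, -41.3]), array([22.2, 53.3]), 17.19)
  tong 0.178 0.2 38 (array([647. , -40.1]), array([24.8, 12.4]), 7.24)
bottle (array([442. , 213.3]), array([33., 33.]), 52.11) 87 body ((428.9459228515625, 210.0008544921875), 50.492340087890625)
bottle (array([427. , 121.5]), array([33.2, 33.6]
[... 1027 characters left out ...]
1, 56.1]), 14.62)
  tong 0.145 0.153 80 (array([647.5, -40. ]), array([28.1, 56.1]), 14.62)
  tong 0.155 0.18 30 (array([647.5, -41.1]), array([29.6, 11.8]), 16.88)
  tong 0.178 0.2 24 (array([645.7, -40.8]), array([26.5, 11.7]), 19.41)
bottle (array([442.5, 213.6]), array([33.6, 36.8]), 87.63) 52 body ((447.03948974609375, 215.7798309326172), 33.07238006591797)
bottle (array([428.4, 122.2]), array([31.3, 34.6]), 27.46) 51 body ((434.8631591796875, 121.55597686767578), 31.271053314208984)
bottle 0 0 body ((431.54144287109375, -91.35311126708984), 33.8210334777832)
bottle (array([ 428.2, -210.4]), array([40.3, 30.4]), 7.92) 49 body ((435.6571350097656, -211.2302703857422), 32.078514099121094)
```

```bash
python3 - <<'E'
from h import *
for n in ("top","scene"):
    z=np.load(n+"0.npz"); W=cloud(n,z["d"]); col=z["p"].astype(int)
    X=W.reshape(-1,3); c=col.reshape(-1,3)
    m=(X[:,0]>.55)&(X[:,0]<.76)&(X[:,1]>.11)&(X[:,1]<.26)
    dark=m&(c.max(1)<45)&(X[:,2]>.055)
    for lo,hi in((.055,.065),(.065,.076),(.076,.09),(.09,.112),(.112,.125)):
        P=X[dark&(X[:,2]>lo)&(X[:,2]<=hi)]
        if len(P)>3: print(n,lo,hi,len(P),P.min(0).round(3),P.max(0).round(3),P.mean(0).round(4))
    b=m&(c[:,0]-c[:,2]>50)&(X[:,2]>.045)&(X[:,2]<.07); P=X[b]
    l=cv2.fitLine(P[:,:2].astype(np.float32),cv2.DIST_HUBER,0,.001,.001).ravel(); t=(P[:,:2]-l[2:])@l[:2]
    print("brass line",l.round(4),"ends",(l[2:]+l[:2]*t.min()).round(4),(l[2:]+l[:2]*t.max()).round(4),P[:,2].mean().round(3), 'ang',np.degrees(np.arctan2(l[1],l[0])).round(2))
    # rim
    m=(X[:,0]>.5)&(X[:,0]<.76)&(X[:,1]>-.25)&(X[:,1]<.1)&(X[:,2]>.094)&(X[:,2]<.104)
    print("rim",cv2.minAreaRect(X[m][:,:2].astype(np.float32)*1000))
    # rail
    m=(X[:,0]>.4)&(X[:,0]<.65)&(X[:,1]>.22)&(X[:,1]<.5)&(X[:,2]>.146)&(X[:,2]<.166); P=X[m]
    l=cv2.fitLine(P[:,:2].astype(np.float32),cv2.DIST_HUBER,0,.001,.001).ravel(); t=(P[:,:2]-l[2:])@l[:2]
    r=np.abs((P[:,:2]-l[2:])@[-l[1],l[0]])
    tt=np.sort(t[r<.01]); print("rail",l.round(4),len(P),(l[2:]+l[:2]*tt[0]).round(3),(l[2:]+l[:2]*tt[-1]).round(3),np.degrees(np.arctan2(l[1],l[0])))
    # feet
    for y0,y1 in((.25,.36),(.36,.5)):
        m=(X[:,0]>.4)&(X[:,0]<.65)&(X[:,1]>y0)&(X[:,1]<y1)&(X[:,2]>.004)&(X[:,2]<.02)
        P=X[m]; print(" foot",len(P),cv2.minEnclosingCircle(P[:,:2].astype(np.float32)*1000) if len(P) else 0)
    m=(X[:,0]>.36)&(X[:,0]<.5)&(X[:,1]>-.16)&(X[:,1]<-.04)&(X[:,2]>.07); P=X[m]; print("warp neck",P.mean(0).round(3),P[P[:,2]>.09].mean(0).round(3),P[:,2].max().round(3))
    m=(X[:,0]>.40)&(X[:,0]<.6)&(X[:,1]>.4)&(X[:,1]<.6)&(X[:,2]>.17)&(X[:,2]<.25); P=X[m]; print("wb",len(P),P.mean(0).round(3),P[:,2].max())
    m=(X[:,0]>.45)&(X[:,0]<.75)&(X[:,1]>-.6)&(X[:,1]<-.3)&(X[:,2]>.08)&(X[:,2]<.1); P=X[m]; print("mug",len(P),P.mean(0).round(3))
p=np.load("scene0.npz")["p"]; crop(p,"s_mid",190,170,200,110,4)
E
```

```text
top 0.055 0.065 12 [0.631 0.13  0.056] [0.706 0.198 0.063] [0.6757 0.1701 0.0587]
top 0.065 0.076 89 [0.626 0.148 0.066] [0.717 0.199 0.076] [0.689  0.176  0.0717]
top 0.076 0.09 27 [0.63  0.147 0.076] [0.71  0.195 0.089] [0.6747 0.172  0.0805]
top 0.09 0.112 17 [0.629 0.146 0.092] [0.644 0.165 0.112] [0.6344 0.1532 0.1016]
top 0.112 0.125 32 [0.629 0.147 0.114] [0.65  0.165 0.124] [0.64   0.1559 0.1194]
brass line [1.     0.0049 0.633  0.1844] ends [0.5903 0.1842] [0.6826 0.1846] 0.054 ang 0.28
rim ((634.50244140625, -67.88265991210938), (290.7421569824219, 162.35011291503906), 86.36280822753906)
rail [ 0.0414 -0.9991  0.5102  0.4219] 417 [0.507 0.499] [0.515 0.309] -87.62915
 foot 587 ((522.0084228515625, 309.11370849609375), 130.43917846679688)
 foot 673 ((525.4593505859375, 428.0775146484375), 140.8064727783203)
warp neck [ 0.42  -0.1    0.084] [ 0.41  -0.108  0.096] 0.109
wb 159 [0.479 0.5   0.21 ] 0.24960659696982168
mug 331 [ 0.604 -0.456  0.085]
scene 0.055 0.065 28 [0.631 0.147 0.055] [0.722 0.195 0.065] [0.7004 0.1739 0.0603]
scene 0.065 0.076 104 [0.646 0.149 0.065] [0.723 0.195 0.076] [0.6921 0.1752 0.0706]
scene 0.076 0.09 18 [0.643 0.148 0.076] [0.653 0.165 0.089] [0.6485 0.1556 0.0832]
scene 0.09 0.112 33 [0.638 0.147 0.091] [0.653 0.168 0.112] [0.6467 0.1556 0.1008]
scene 0.112 0.125 18 [0.636 0.149 0.112] [0.654 0.163 0.123] [0.6455 0.1564 0.118 ]
brass line [ 0.9997 -0.0248  0.6134  0.1833] ends [0.5888 0.1839] [0.6786 0.1817] 0.053 ang -1.42
rim ((632.3976440429688, -67.26786804199219), (290.1004333496094, 168.799072265625), 86.01969146728516)
rail [0.2927 0.9562 0.5324 0.4065] 285 [0.501 0.304] [0.558 0.491] 72.97852
 foot 176 ((512.5925903320312, 295.6951904296875), 107.84938049316406)
 foot 185 ((525.6627807617188, 409.23480224609375), 118.83305358886719)
warp neck [ 0.426 -0.1    0.082] [ 0.417 -0.106  0.095] 0.103
wb 143 [0.488 0.505 0.204] 0.24936946324070952
mug 281 [ 0.611 -0.501  0.086]
```

View pics/s_mid.png

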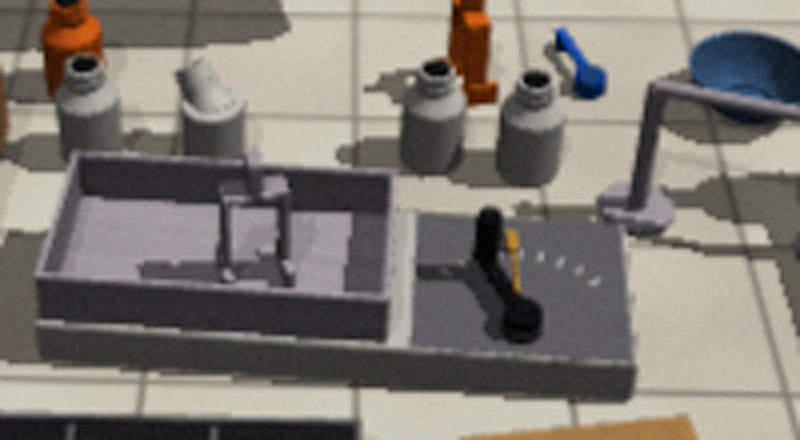

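```bash
python3 - <<'E'
from h import *
for z in(.072,.08):
    print(z,ray("top",(212.5,117.3),z).round(4),ray("scene",(320.7,249.5),z).round(4))
z=np.load("top0.npz"); W=cloud("top",z["d"])
print(W[110:124:2,206:220:2,2].round(3)); 
for n in("top","scene"):
    z=np.load(n+"0.npz"); X=cloud(n,z["d"]).reshape(-1,3); c=z["p"].reshape(-1,3).astype(int)
    m=(X[:,0]>.55)&(X[:,0]<.76)&(X[:,1]>.11)&(X[:,1]<.26)&(c.max(1)<50)&(X[:,2]>.068)&(X[:,2]<.082)&(X[:,0]>.672)
    P=X[m]; print(n,cv2.minEnclosingCircle(P[P[:,0]>.68][:,:2].astype(np.float32)*1000),np.median(P[:,2]))
print(pose()[1].as_matrix().round(3), env.get_state()["joint_pos"].round(3))
E
```

```text
0.072 [0.7017 0.1825 0.072 ] [0.7155 0.1828 0.072 ]
0.08 [0.6989 0.1813 0.08  ] [0.7233 0.1814 0.08  ]
[[ 0.053  0.055  0.05   0.058 -0.002 -0.01  -0.002]
 [ 0.043  0.05   0.079  0.072  0.074  0.051  0.05 ]
 [ 0.052  0.052  0.075  0.075  0.07   0.071  0.046]
 [ 0.047  0.067  0.073  0.068  0.069  0.079  0.055]
 [ 0.057  0.063  0.08   0.071  0.075  0.075  0.06 ]
 [ 0.05   0.049  0.073  0.082  0.075  0.066  0.053]
 [ 0.057  0.049  0.057  0.066  0.079  0.071  0.052]]
top ((700.3955078125, 177.43722534179688), 21.57398796081543) 0.07287333735058271
scene ((702.84765625, 178.27017211914062), 21.119543075561523) 0.07180159308797854
[[-0.     0.912  0.41 ]
 [ 0.     0.41  -0.912]
 [-1.     0.    -0.   ]] [-1.288  0.313  0.046  1.304  0.     1.431]
```

```bash
cat >> h.py <<'E'
def plan(*tg):
    """targets (x,y,z,theta_deg) -> rows in tool frame"""
    p,Rm=pose()
    print("at",p.round(4),"jawdir",np.degrees(np.arctan2(Rm.as_matrix()[1,2],Rm.as_matrix()[0,2])).round(2),"q",env.get_state()["joint_pos"].round(2))
    for x,y,z,th in tg:
        a=np.radians(th); zz=np.array([np.cos(a),np.sin(a),0]); xx=np.array([0,0,-1.]); yy=np.cross(zz,xx)
        D=R.from_matrix(np.stack([xx,yy,zz],1))
        rv=(Rm.inv()*D).as_rotvec(); t=Rm.inv().apply(np.array([x,y,z])-p)
        print(rv.round(3).tolist()+t.round(4).tolist())
E
python3 -c "
from h import *
plan((.5,-.2,.25,20),(.6405,.157,.22,90),(.6405,.157,.098,90))"
```

```text
at [ 0.2359 -0.5244  0.2423] jawdir -65.78 q [-1.29  0.31  0.05  1.3   0.    1.43]
[-1.497, -0.0, -0.0, -0.0077, 0.3739, -0.1875]
[-2.719, -0.0, -0.0, 0.0223, 0.6485, -0.4554]
[-2.719, -0.0, -0.0, 0.1443, 0.6485, -0.4554]
```

Request:
{"name": "step_arm", "arguments": {
  "moves": [
    [[-1.5,0,0,-0.008,0.374,-0.188,0.6],[-1.5,0,0,-0.008,0.374,-0.188,0.6],[-1.5,0,0,-0.008,0.374,-0.188,0.6],[-1.5,0,0,-0.008,0.374,-0.188,0.6],[-1.5,0,0,-0.008,0.374,-0.188,0.6],[-1.5,0,0,-0.008,0.374,-0.188,0.6],[-1.5,0,0,-0.008,0.374,-0.188,0.6],[-1.5,0,0,-0.008,0.374,-0.188,0.6],[-2.72,0,0,0.022,0.648,-0.455,0.6],[-2.72,0,0,0.022,0.648,-0.455,0.6],[-2.72,0,0,0.022,0.648,-0.455,0.6],[-2.72,0,0,0.022,0.648,-0.455,0.6]]
  ]
}}

```text
clock: 1.65
tcp_pos: [0.5644, -0.0274, 0.2352]
orientation: [0.669, -0.229, 0.669, 0.228]
wrist_force: [0.5, -0.4, 0.7]
finger_gap: 0.051
```

```bash
python3 -c "
from h import *
plan((.6405,.157,.18,90),(.6405,.157,.098,90)); print(env.get_state()['clock'])"
```

```text
at [ 0.5644 -0.0274  0.2352] jawdir 37.71 q [-0.19  0.3   0.    1.28 -0.    0.72]
[-0.913, 0.0, 0.001, 0.0553, 0.0994, 0.173]
[-0.913, 0.0, 0.001, 0.1373, 0.0994, 0.173]
1.65
```

Request:
{"name": "step_arm", "arguments": {
  "moves": [
    [[-0.913,0,0,0.055,0.099,0.173,0.6],[-0.913,0,0,0.055,0.099,0.173,0.6],[-0.913,0,0,0.055,0.099,0.173,0.6],[-0.913,0,0,0.055,0.099,0.173,0.6],[-0.913,0,0,0.055,0.099,0.173,0.6],[-0.913,0,0,0.055,0.099,0.173,0.6],[-0.913,0,0,0.055,0.099,0.173,0.6],[-0.913,0,0,0.055,0.099,0.173,0.6],[-0.913,0,0,0.137,0.099,0.173,0.6],[-0.913,0,0,0.137,0.099,0.173,0.6],[-0.913,0,0,0.137,0.099,0.173,0.6],[-0.913,0,0,0.137,0.099,0.173,0.6]]
  ]
}}

```text
clock: 2.85
tcp_pos: [0.6406, 0.1561, 0.0987]
orientation: [0.5, -0.5, 0.501, 0.499]
wrist_force: [-0.1, 0.6, 0.7]
finger_gap: 0.0512
```

```bash
python3 -c "
from h import *
plan((.6405,.157,.098,90),(.635,.184,.098,90),(.6385,.206,.098,90),(.647,.223,.098,90),(.6597,.237,.098,90),(.662,.239,.098,90))
p,d=snap('top','1'); crop(p,'t1',160,80,130,100,6)
p,d=snap('scene','1'); crop(p,'s1',270,180,130,100,6)"
```

```text
at [0.6406 0.1561 0.0987] jawdir 89.89 q [ 0.12  0.54  0.04  1.07 -0.    0.12]
[-0.002, -0.0, -0.0, 0.0007, 0.0001, 0.0009]
[-0.002, -0.0, -0.0, 0.0007, 0.0057, 0.0279]
[-0.002, -0.0, -0.0, 0.0007, 0.0022, 0.0499]
[-0.002, -0.0, -0.0, 0.0007, -0.0062, 0.0669]
[-0.002, -0.0, -0.0, 0.0007, -0.0189, 0.081]
[-0.002, -0.0, -0.0, 0.0007, -0.0212, 0.083]
```

View pics/s1.png

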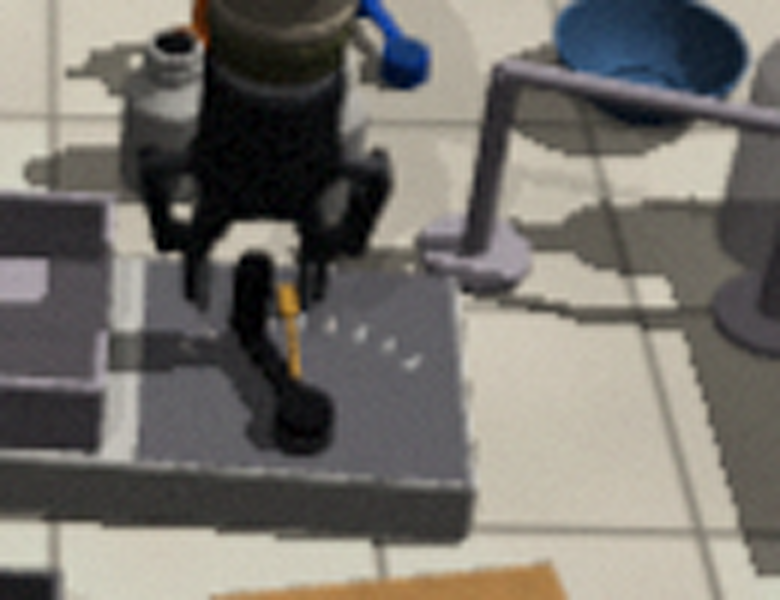

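The post at crop (255,290) is between the open fingers. I'll close on it gently and swing the lever to off.

Request:
{"name": "step_arm", "arguments": {
  "moves": [
    [[0,0,0,0,0,0,0.15],[0,0,0,0,0,0,0.15],[0,0,0,0,0,0,0.15],[0,0,0,0,0,0,0.15],[0,0,0,0,0.004,0.014,0.15],[0,0,0,0,0.0057,0.028,0.15],[0,0,0,0,0.005,0.039,0.15],[0,0,0,0,0.002,0.05,0.15],[0,0,0,0,-0.002,0.06,0.15],[0,0,0,0,-0.007,0.067,0.15],[0,0,0,0,-0.013,0.075,0.15],[0,0,0,0,-0.018,0.08,0.15]]
  ],
  "force": 20
}}

```text
clock: 4.15
tcp_pos: [0.6602, 0.2352, 0.1021]
orientation: [-0.501, 0.501, -0.5, -0.498]
wrist_force: [-3.6, -4.5, 5.3]
finger_gap: 0.0217
```

Request:
{"name": "step_arm", "arguments": {
  "moves": [
    [[0,0,0,0,-0.001,0.001,0.15],[0,0,0,0,-0.003,0.003,0.15],[0,0,0,0,-0.003,0.003,0.15]]
  ]
}}

```text
clock: 4.45
tcp_pos: [0.6616, 0.2364, 0.102]
orientation: [0.5, -0.501, 0.502, 0.497]
wrist_force: [-4.7, -7.0, 3.6]
finger_gap: 0.0211
```

```bash
python3 -c "
from h import *
plan((.6597,.237,.098,90),(.5,.25,.2,90),(.647,-.04,.25,105)); print(env.get_state()['wrist_force'])
p,d=snap('scene','2'); crop(p,'s2',270,180,130,100,6)"
```

```text
at [0.6616 0.2364 0.102 ] jawdir 89.79 q [ 0.23  0.63  0.19  1.14 -0.01  0.24]
[-0.004, -0.006, 0.001, 0.004, 0.0019, 0.0006]
[-0.004, -0.006, 0.001, -0.0981, 0.1616, 0.0124]
[-0.266, -0.006, -0.0, -0.1463, 0.0135, -0.2774]
[-4.72219075 -6.96050993  3.64734749]
```

View pics/s2.png

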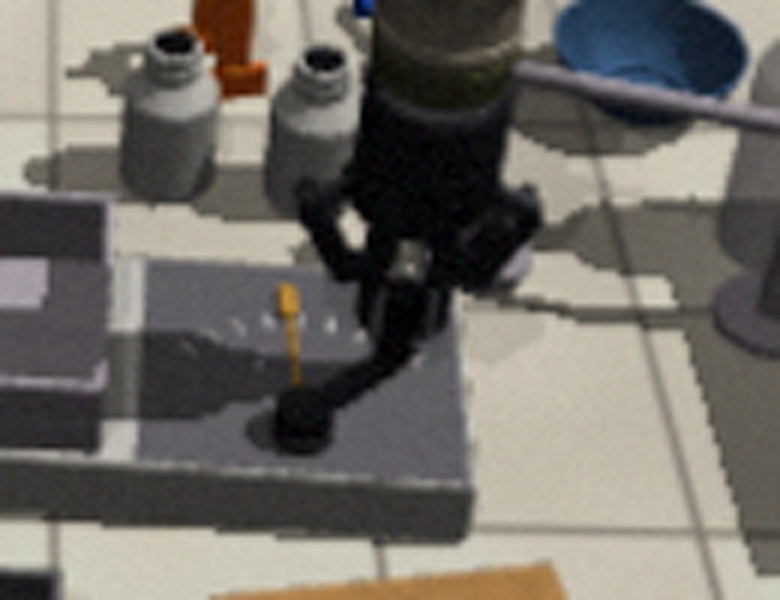

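Request:
{"name": "step_arm", "arguments": {
  "moves": [
    [[0,0,0,0,-0.003,0.003,0.15],[0,0,0,0,-0.004,0.004,0.15],[0,0,0,0,-0.004,0.004,0.15]]
  ]
}}

```text
clock: 4.8
tcp_pos: [0.6617, 0.2367, 0.1019]
orientation: [0.497, -0.5, 0.506, 0.497]
wrist_force: [-12.1, -12.9, 7.7]
finger_gap: 0.0212
```

The TCP stays put and the force rises to 18 N, so the lever is at its stop. I'll release it and go to the tong.

Request:
{"name": "step_arm", "arguments": {
  "moves": [
    [[0,0,0,0,0.001,-0.001,0.15],[0,0,0,0,0.001,-0.001,0.5],[0,0,0,0,0.001,-0.001,0.5],[0,0,0,0,0.001,-0.001,0.5],[0,0,0,-0.05,0.001,-0.001,0.5],[0,0,0,-0.1,0.001,-0.001,0.5],[0,0,0,-0.15,0.001,-0.001,0.5],[0,0,0,-0.15,0.001,-0.001,0.5]]
  ]
}}

```text
clock: 5.6
tcp_pos: [0.665, 0.2388, 0.2615]
orientation: [-0.501, 0.503, -0.502, -0.495]
wrist_force: [1.3, 0.3, 0.6]
finger_gap: 0.0425
```

```bash
python3 -c "
from h import *
plan((.6465,-.0405,.25,105),(.6465,-.0405,.166,105))
p,d=snap('scene','3'); crop(p,'s3',190,160,200,150,4)"
```

```text
at [0.665  0.2388 0.2615] jawdir 89.68 q [ 0.24  0.59  0.52  1.5  -0.01  0.24]
[-0.267, -0.01, 0.006, 0.0139, 0.0171, -0.2792]
[-0.267, -0.01, 0.006, 0.0979, 0.0177, -0.2785]
```

View pics/s3.png

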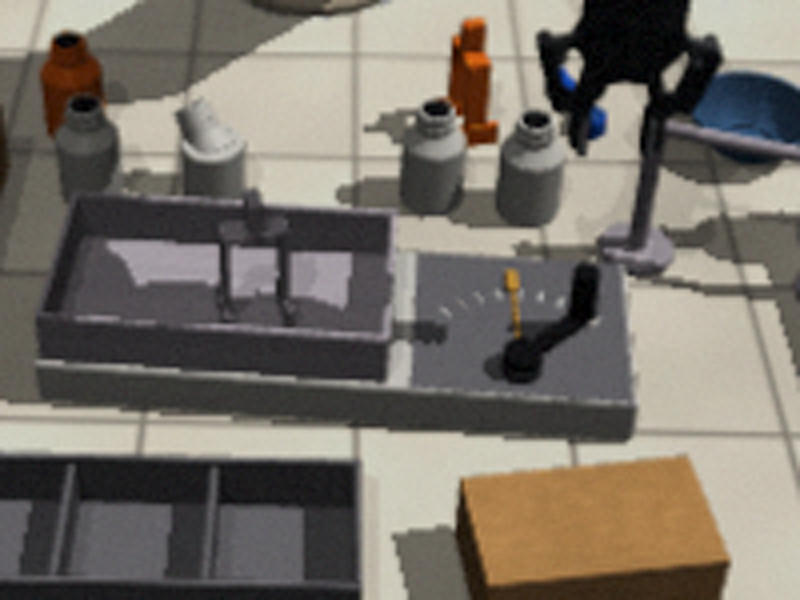

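The lever points to the end of the scale at (590,290), so it is off. Next is the tong.

Request:
{"name": "step_arm", "arguments": {
  "moves": [
    [[-0.267,-0.01,0.006,0.014,0.017,-0.279,0.6],[-0.267,-0.01,0.006,0.014,0.017,-0.279,0.6],[-0.267,-0.01,0.006,0.014,0.017,-0.279,0.6],[-0.267,-0.01,0.006,0.014,0.017,-0.279,0.6],[-0.267,-0.01,0.006,0.014,0.017,-0.279,0.6],[-0.267,-0.01,0.006,0.014,0.017,-0.279,0.6],[-0.267,-0.01,0.006,0.014,0.017,-0.279,0.6],[-0.267,-0.01,0.006,0.014,0.017,-0.279,0.6],[-0.267,-0.01,0.006,0.014,0.017,-0.279,0.6],[-0.267,-0.01,0.006,0.014,0.017,-0.279,0.6]]
  ]
}}

```text
clock: 6.65
tcp_pos: [0.6457, -0.0389, 0.2459]
orientation: [0.429, -0.56, 0.431, 0.563]
wrist_force: [-0.6, -0.1, -0.1]
finger_gap: 0.051
```

```bash
python3 -c "
from h import *
plan((.6465,-.0405,.166,105))"
```

```text
at [ 0.6457 -0.0389  0.2459] jawdir 105.11 q [-0.18  0.46  0.28  1.39 -0.   -0.45]
[0.002, 0.001, -0.005, 0.0799, -0.0008, -0.0018]
```

Request:
{"name": "step_arm", "arguments": {
  "moves": [
    [[0,0,-0.005,0.05,-0.001,-0.002,0.6],[0,0,-0.005,0.08,-0.001,-0.002,0.6],[0,0,-0.005,0.08,-0.001,-0.002,0.6],[0,0,-0.005,0.08,-0.001,-0.002,0.0],[0,0,-0.005,0.08,-0.001,-0.002,0.0],[0,0,-0.005,0.08,-0.001,-0.002,0.0],[0,0,-0.005,0.08,-0.001,-0.002,0.0],[0,0,-0.005,0.08,-0.001,-0.002,0.0],[0,0,-0.005,0.08,-0.001,-0.002,0.0]]
  ],
  "force": 40
}}

```text
clock: 7.55
tcp_pos: [0.6479, -0.0405, 0.1682]
orientation: [-0.431, 0.562, -0.429, -0.561]
wrist_force: [-0.2, 0.8, 6.2]
finger_gap: 0.0135
```

```bash
python3 -c "
from h import *
print(env.get_state()['finger_gap'])
p,d=snap('scene','4'); crop(p,'s4',190,130,200,150,4)
plan((.6465,-.0405,.33,105),(.58,.2,.33,150),(.521,.371,.33,163),(.521,.371,.18,163))"
```

```text
0.013455372171783423
at [ 0.6479 -0.0405  0.1682] jawdir 105.12 q [-0.19  0.48  0.12  1.2   0.   -0.45]
[0.002, -0.0, 0.004, -0.1618, 0.0008, 0.0003]
[-0.783, -0.002, 0.003, -0.1619, 0.0022, 0.2498]
[-1.01, -0.002, 0.003, -0.162, 0.0146, 0.4303]
[-1.01, -0.002, 0.003, -0.012, 0.0151, 0.4303]
```

View pics/s4.png

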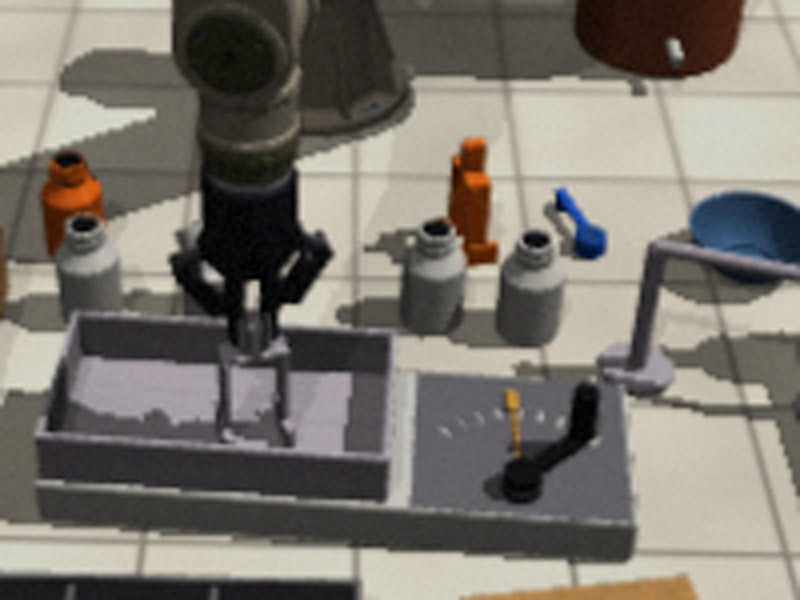

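Request:
{"name": "step_arm", "arguments": {
  "moves": [
    [[0,0,0,-0.05,0,0,0.0],[0,0,0,-0.1,0,0,0.0],[0,0,0,-0.14,0,0,0.0],[0,0,0,-0.162,0,0,0.0],[-0.15,0,0,-0.162,0,0.04,0.0],[-0.3,0,0,-0.162,0,0.08,0.0],[-0.4,0,0,-0.162,0,0.12,0.0],[-0.5,0,0,-0.162,0,0.16,0.0],[-0.6,0,0,-0.162,0,0.2,0.0],[-0.7,0,0,-0.162,0.002,0.25,0.0],[-0.8,0,0,-0.162,0.002,0.28,0.0],[-0.8,0,0,-0.162,0.004,0.31,0.0]]
  ]
}}

```text
clock: 8.8
tcp_pos: [0.5619, 0.2593, 0.3303]
orientation: [-0.177, 0.686, -0.176, -0.683]
wrist_force: [0.7, -0.1, -1.0]
finger_gap: 0.0131
```

```bash
python3 -c "
from h import *
print(env.get_state()['finger_gap'])
plan((.521,.371,.33,163),(.521,.371,.18,163))"
```

```text
0.013132627441172846
at [0.5619 0.2593 0.3303] jawdir 151.13 q [ 0.3   0.4   0.38  1.55 -0.   -0.76]
[-0.207, -0.003, 0.002, 0.0002, -0.0781, 0.0897]
[-0.207, -0.003, 0.002, 0.1502, -0.0777, 0.0902]
```

Request:
{"name": "step_arm", "arguments": {
  "moves": [
    [[-0.1,0,0,0,-0.03,0.035,0.0],[-0.2,0,0,0,-0.06,0.07,0.0],[-0.207,0,0,0,-0.078,0.09,0.0],[-0.207,0,0,0,-0.078,0.09,0.0],[-0.207,0,0,0,-0.078,0.09,0.0],[-0.207,0,0,0,-0.078,0.09,0.0]]
  ]
}}

```text
clock: 9.4
tcp_pos: [0.5212, 0.3701, 0.3303]
orientation: [-0.105, 0.701, -0.105, -0.698]
wrist_force: [-0.2, 0.2, -1.5]
finger_gap: 0.0134
```

```bash
python3 - <<'E'
from h import *
plan((.521,.371,.33,163))
p,d=snap('scene','5'); crop(p,'s5',300,80,150,150,5)
X=cloud('scene',d).reshape(-1,3)
t,_=snap('top','5'); crop(t,'t5',80,90,150,110,5)
pp,Rm=pose(); L=(X-[.521,.371,0]); 
a=np.radians(73); u=np.array([np.cos(a),np.sin(a)]); v=np.array([np.sin(a),-np.cos(a)])
al=L[:,:2]@u; ac=L[:,:2]@v
m=(abs(al)<.15)&(abs(ac)<.05)&(X[:,2]>.14)&(X[:,2]<.165)
P=X[m]; print("rail across",ac[m].mean().round(4),ac[m].min().round(3),ac[m].max().round(3),"along",al[m].min().round(3),al[m].max().round(3),"z",np.percentile(P[:,2],95).round(3))
for lo,hi in((.2,.225),(.225,.25),(.25,.275),(.28,.305)):
    m=(abs(al)<.05)&(abs(ac)<.06)&(X[:,2]>lo)&(X[:,2]<hi)
    print(lo,hi,m.sum(),"across",np.percentile(ac[m],[1,99]).round(3) if m.sum() else 0,"along",np.percentile(al[m],[1,99]).round(3) if m.sum() else 0)
E
```

```text
at [0.5212 0.3701 0.3303] jawdir 162.92 q [ 0.49  0.45  0.45  1.58 -0.   -0.78]
[-0.001, -0.004, 0.001, 0.0003, -0.0008, 0.0004]
rail across -0.0011 -0.05 0.011 along -0.07 0.129 z 0.158
0.2 0.225 76 across [-0.028  0.034] along [-0.027  0.022]
0.225 0.25 105 across [-0.028  0.035] along [-0.026  0.021]
0.25 0.275 47 across [0.023 0.035] along [-0.014  0.008]
0.28 0.305 50 across [0.025 0.034] along [-0.014  0.009]
```

View pics/s5.png

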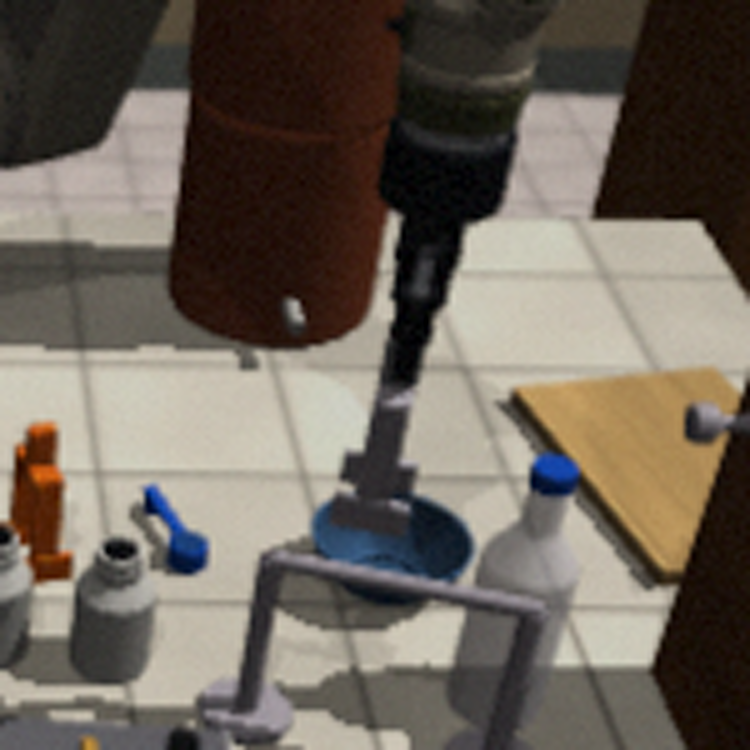

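View pics/t5.png

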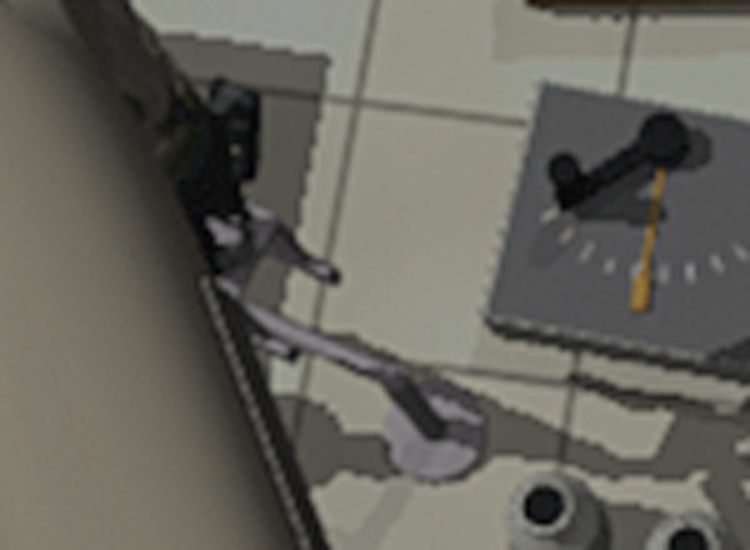

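Tong and bar line up to within a few mm, against ±14 mm clearance. Lowering now.

Request:
{"name": "step_arm", "arguments": {
  "moves": [
    [[0,0,0,0.03,0,0,0.0],[0,0,0,0.06,0,0,0.0],[0,0,0,0.09,0,0,0.0],[0,0,0,0.12,0,0,0.0],[0,0,0,0.135,0,0,0.0],[0,0,0,0.142,0,0,0.0],[0,0,0,0.145,0,0,0.0]]
  ]
}}

```text
clock: 10.2
tcp_pos: [0.5223, 0.3689, 0.185]
orientation: [-0.106, 0.7, -0.106, -0.698]
wrist_force: [0.2, -0.1, -0.5]
finger_gap: 0.0131
```

```bash
python3 - <<'E'
from h import *
plan((.521,.371,.18,163))
p,d=snap('scene','6'); crop(p,'s6',300,100,150,150,5)
E
```

```text
at [0.5223 0.3689 0.185 ] jawdir 162.79 q [ 0.49  0.46  0.12  1.23 -0.   -0.78]
[-0.004, -0.003, 0.001, 0.005, -0.0016, 0.0019]
```

View pics/s6.png

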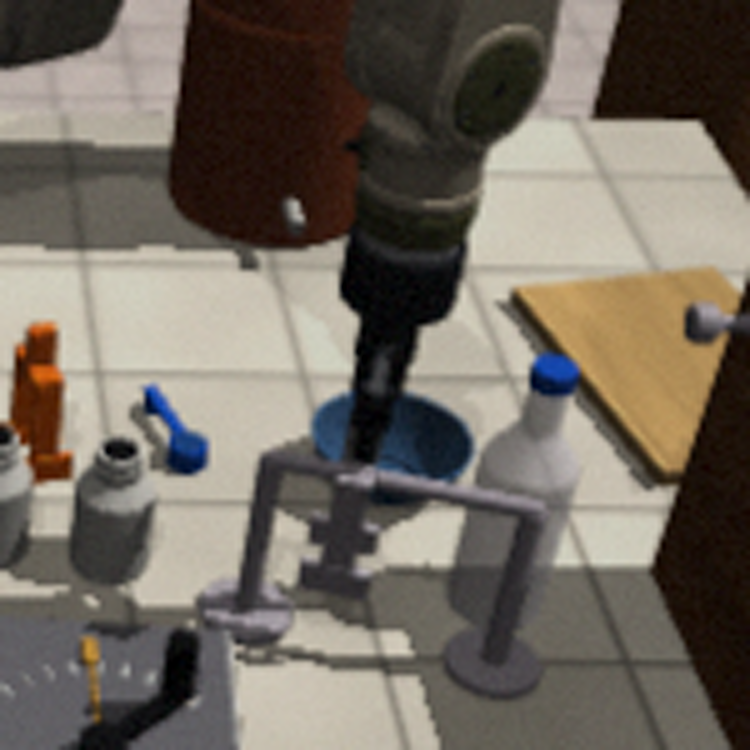

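The tong is astride the bar at crop (345,480). I'll settle it and release.

Request:
{"name": "step_arm", "arguments": {
  "moves": [
    [[0,0,0,0.003,0,0,0.0],[0,0,0,0.005,0,0,0.0],[0,0,0,0.005,0,0,0.0],[0,0,0,0.005,0,0,0.3],[0,0,0,0.005,0,0,0.45],[0,0,0,0.005,0,0,0.45],[0,0,0,0.003,0,0,0.45],[0,0,0,-0.03,0,0,0.45],[0,0,0,-0.08,0,0,0.45],[0,0,0,-0.12,0,0,0.45],[0,0,0,-0.12,0,0,0.45]]
  ]
}}

```text
clock: 11.35
tcp_pos: [0.5239, 0.3703, 0.3128]
orientation: [-0.108, 0.704, -0.103, -0.694]
wrist_force: [0.3, -0.2, 0.5]
finger_gap: 0.0382
```

```bash
python3 - <<'E'
from h import *
p,d=snap('scene','7'); crop(p,'s7',190,100,250,170,3)
X=cloud('scene',d).reshape(-1,3)
for (bx,by) in((.442,.213),(.428,.121),(.428,-.21)):
    m=(abs(X[:,0]-bx)<.045)&(abs(X[:,1]-by)<.04)&(X[:,2]>.103)&(X[:,2]<.114); print(X[m].mean(0).round(4),m.sum())
plan((.442,.2135,.3,60),(.442,.2135,.098,60))
E
```

```text
[0.4447 0.2137 0.1083] 54
[0.4295 0.1218 0.1087] 48
[ 0.4327 -0.2105  0.1088] 49
at [0.5234 0.37   0.3095] jawdir 162.81 q [ 0.49  0.44  0.39  1.51 -0.   -0.78]
[1.794, -0.0, 0.013, 0.008, 0.1736, 0.0316]
[1.794, -0.0, 0.013, 0.21, 0.175, 0.0334]
```

View pics/s7.png

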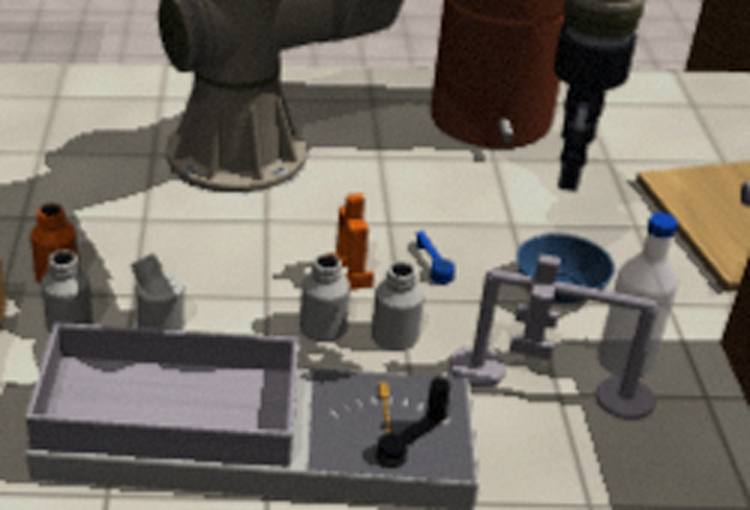

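The tong hangs on the rail at (545,300) and the basket is empty. Next is bottle A.

```bash
python3 - <<'E'
from h import *
plan((.443,.2135,.2,180),(.443,.2135,.097,180))
E
```

```text
at [0.5234 0.37   0.3095] jawdir 162.81 q [ 0.49  0.44  0.39  1.51 -0.   -0.78]
[-0.3, -0.01, 0.006, 0.108, 0.174, 0.0315]
[-0.3, -0.01, 0.006, 0.211, 0.1747, 0.0325]
```

Request:
{"name": "step_arm", "arguments": {
  "moves": [
    [[-0.3,-0.01,0.006,0,0.174,0.031,0.65],[-0.3,-0.01,0.006,0,0.174,0.031,0.65],[-0.3,-0.01,0.006,0,0.174,0.031,0.65],[-0.3,-0.01,0.006,0.05,0.174,0.031,0.65],[-0.3,-0.01,0.006,0.108,0.174,0.032,0.65],[-0.3,-0.01,0.006,0.108,0.174,0.032,0.65],[-0.3,-0.01,0.006,0.108,0.174,0.032,0.65]]
  ]
}}

```text
clock: 12.1
tcp_pos: [0.4395, 0.2124, 0.1964]
orientation: [-0.001, -0.705, 0.001, 0.71]
wrist_force: [-0.2, 0.3, -0.2]
finger_gap: 0.0555
```

```bash
python3 - <<'E'
from h import *
plan((.443,.2135,.097,180))
E
```

```text
at [0.4395 0.2124 0.1964] jawdir 179.97 q [ 0.29  0.17 -0.25  1.15 -0.   -1.28]
[-0.001, 0.007, -0.003, 0.0994, -0.0013, -0.0042]
```

Request:
{"name": "step_arm", "arguments": {
  "moves": [
    [[0,0.007,-0.003,0.05,-0.001,-0.004,0.65],[0,0.007,-0.003,0.085,-0.001,-0.004,0.65],[0,0.007,-0.003,0.099,-0.001,-0.004,0.65],[0,0.007,-0.003,0.099,-0.001,-0.004,0.65],[0,0.007,-0.003,0.099,-0.001,-0.004,0.65],[0,0.007,-0.003,0.099,-0.001,-0.004,0.2],[0,0.007,-0.003,0.099,-0.001,-0.004,0.2],[0,0.007,-0.003,0.099,-0.001,-0.004,0.2],[0,0.007,-0.003,0.099,-0.001,-0.004,0.2],[0,0.007,-0.003,0.099,-0.001,-0.004,0.2]]
  ],
  "force": 30
}}

```text
clock: 13.1
tcp_pos: [0.444, 0.2136, 0.0991]
orientation: [-0.001, 0.708, 0.0, -0.706]
wrist_force: [-0.9, 0.7, 6.4]
finger_gap: 0.0347
```

```bash
python3 - <<'E'
from h import *
plan((.443,.2135,.25,180),(.635,-.068,.25,180),(.635,-.068,.15,180))
p,d=snap('scene','8'); crop(p,'s8',190,100,250,170,3)
E
```

```text
at [0.444  0.2136 0.0991] jawdir 179.98 q [ 0.28  0.25 -0.41  0.91  0.   -1.29]
[-0.0, -0.003, 0.002, -0.1509, -0.0001, 0.0006]
[-0.0, -0.003, 0.002, -0.1508, 0.2813, -0.1915]
[-0.0, -0.003, 0.002, -0.0508, 0.2815, -0.1912]
```

View pics/s8.png

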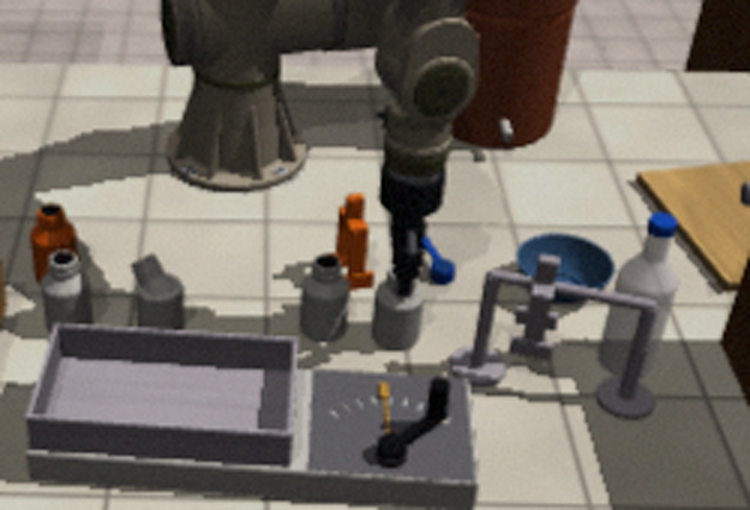

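Request:
{"name": "step_arm", "arguments": {
  "moves": [
    [[0,0,0,-0.04,0,0,0.2],[0,0,0,-0.09,0,0,0.2],[0,0,0,-0.13,0,0,0.2],[0,0,0,-0.15,0.02,-0.02,0.2],[0,0,0,-0.15,0.05,-0.05,0.2],[0,0,0,-0.15,0.08,-0.08,0.2],[0,0,0,-0.15,0.11,-0.11,0.2],[0,0,0,-0.15,0.14,-0.14,0.2],[0,0,0,-0.15,0.17,-0.17,0.2],[0,0,0,-0.15,0.197,-0.195,0.2],[0,0,0,-0.15,0.197,-0.195,0.2],[0,0,0,-0.15,0.197,-0.195,0.2]]
  ]
}}

```text
clock: 14.35
tcp_pos: [0.6386, 0.0155, 0.2489]
orientation: [-0.001, 0.708, -0.0, -0.706]
wrist_force: [-0.4, 0.1, -0.1]
finger_gap: 0.0352
```

```bash
python3 - <<'E'
from h import *
plan((.6396,.017,.152,180))
p,d=snap('scene','9'); crop(p,'s9',190,100,250,170,3)
E
```

```text
at [0.6386 0.0155 0.2489] jawdir 179.88 q [-0.1   0.44  0.25  1.38  0.   -1.67]
[-0.002, -0.002, 0.002, 0.0969, -0.0013, -0.0008]
```

View pics/s9.png

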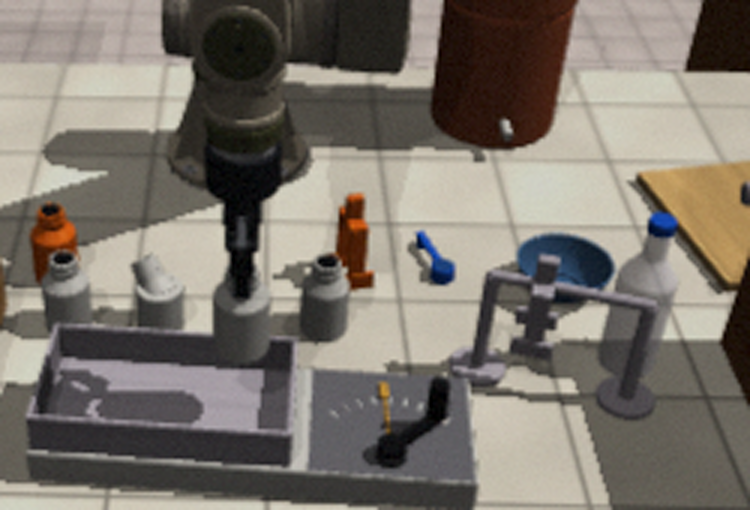

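Bottle A hangs upright over the +y slot. I'll lower and release it.

Request:
{"name": "step_arm", "arguments": {
  "moves": [
    [[0,0,0,0.04,-0.001,-0.001,0.2],[0,0,0,0.075,-0.001,-0.001,0.2],[0,0,0,0.09,-0.001,-0.001,0.2],[0,0,0,0.096,-0.001,-0.001,0.2],[0,0,0,0.098,-0.001,-0.001,0.2],[0,0,0,0.098,-0.001,-0.001,0.2],[0,0,0,0.098,-0.001,-0.001,0.65],[0,0,0,0.098,-0.001,-0.001,0.65],[0,0,0,0.09,-0.001,-0.001,0.65],[0,0,0,0.05,-0.001,-0.001,0.65],[0,0,0,0,-0.001,-0.001,0.65],[0,0,0,0,-0.001,-0.001,0.65]]
  ]
}}

```text
clock: 15.6
tcp_pos: [0.6424, 0.017, 0.2583]
orientation: [-0.001, 0.713, -0.0, -0.702]
wrist_force: [0.5, -0.3, 0.2]
finger_gap: 0.0555
```

```bash
cat >> h.py <<'E'
def necks(n,d):
    X=cloud(n,d).reshape(-1,3)
    for (bx,by,zz) in NE:
        m=(abs(X[:,0]-bx)<.045)&(abs(X[:,1]-by)<.045)&(X[:,2]>zz-.007)&(X[:,2]<zz+.004)
        if m.sum()>5: print(n,"neck",X[m].mean(0).round(4),m.sum())
NE=[(.428,.121,.11),(.43,-.21,.11),(.64,.017,.16),(.635,-.068,.16),(.63,-.153,.16)]
E
python3 - <<'E'
from h import *
p,d=snap('scene','10'); crop(p,'s10',190,100,250,170,3); necks('scene',d)
p,d=snap('top','10'); necks('top',d)
plan((.428,.1217,.22,180),(.428,.1217,.097,180))
E
```

```text
scene neck [0.4304 0.1218 0.1084] 52
scene neck [ 0.4325 -0.2104  0.1086] 50
scene neck [0.6398 0.0194 0.1585] 71
top neck [ 0.4288 -0.211   0.11  ] 84
at [0.6404 0.0171 0.2522] jawdir 179.94 q [-0.1   0.44  0.25  1.38  0.   -1.67]
[-0.001, -0.008, 0.001, 0.0307, -0.1043, 0.2127]
[-0.001, -0.008, 0.001, 0.1537, -0.1041, 0.2137]
```

View pics/s10.png

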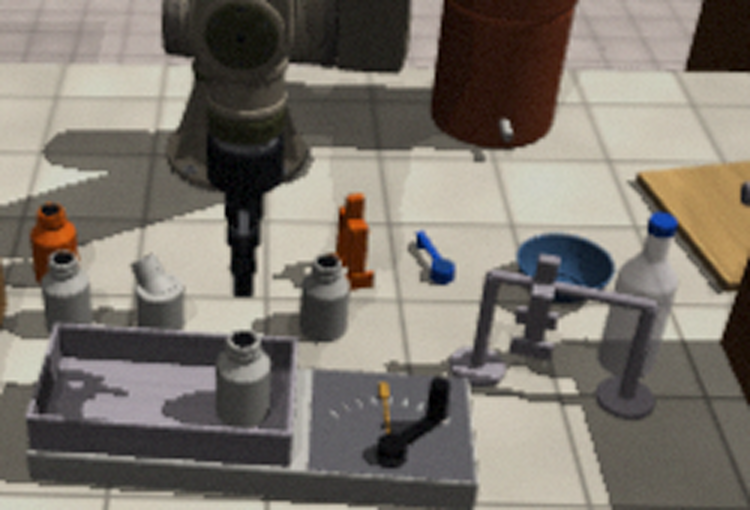

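Request:
{"name": "step_arm", "arguments": {
  "moves": [
    [[0,-0.008,0,0.01,-0.025,0.05,0.65],[0,-0.008,0,0.02,-0.05,0.1,0.65],[0,-0.008,0,0.03,-0.075,0.15,0.65],[0,-0.008,0,0.03,-0.1,0.2,0.65],[0,-0.008,0,0.03,-0.104,0.213,0.65],[0,-0.008,0,0.03,-0.104,0.213,0.65],[0,-0.008,0,0.03,-0.104,0.213,0.65]]
  ]
}}

```text
clock: 16.4
tcp_pos: [0.4269, 0.1217, 0.2204]
orientation: [0.0, -0.707, -0.001, 0.707]
wrist_force: [0.3, 0.1, -0.2]
finger_gap: 0.0555
```

```bash
python3 - <<'E'
from h import *
plan((.4285,.1217,.097,180))
E
```

```text
at [0.4269 0.1217 0.2204] jawdir -179.98 q [ 0.1   0.07 -0.31  1.19  0.   -1.48]
[0.0, 0.0, 0.001, 0.1234, 0.0001, -0.0016]
```

Request:
{"name": "step_arm", "arguments": {
  "moves": [
    [[0,0,0,0.05,0,-0.001,0.65],[0,0,0,0.09,0,-0.001,0.65],[0,0,0,0.115,0,-0.001,0.65],[0,0,0,0.123,0,-0.001,0.65],[0,0,0,0.123,0,-0.001,0.65],[0,0,0,0.123,0,-0.001,0.2],[0,0,0,0.123,0,-0.001,0.2],[0,0,0,0.123,0,-0.001,0.2],[0,0,0,0.123,0,-0.001,0.2],[0,0,0,0.123,0,-0.001,0.2]]
  ]
}}

```text
clock: 17.4
tcp_pos: [0.4291, 0.122, 0.0986]
orientation: [-0.0, 0.708, 0.001, -0.706]
wrist_force: [0.4, -0.6, 6.6]
finger_gap: 0.0353
```

```bash
python3 - <<'E'
from h import *
plan((.4285,.1217,.25,180),(.634,-.068,.25,180))
E
```

```text
at [0.4291 0.122  0.0986] jawdir -179.98 q [ 0.1   0.17 -0.52  0.88  0.   -1.48]
[0.0, -0.002, 0.001, -0.1514, 0.0, 0.0002]
[0.0, -0.002, 0.001, -0.1512, 0.1898, -0.2052]
```

Request:
{"name": "step_arm", "arguments": {
  "moves": [
    [[0,0,0,-0.04,0,0,0.2],[0,0,0,-0.09,0,0,0.2],[0,0,0,-0.13,0,0,0.2],[0,0,0,-0.165,0.02,-0.01,0.2],[0,0,0,-0.17,0.05,-0.04,0.2],[0,0,0,-0.17,0.08,-0.08,0.2],[0,0,0,-0.17,0.115,-0.115,0.2],[0,0,0,-0.17,0.15,-0.15,0.2],[0,0,0,-0.165,0.18,-0.185,0.2],[0,0,0,-0.155,0.19,-0.205,0.2],[0,0,0,-0.151,0.19,-0.205,0.2],[0,0,0,-0.151,0.19,-0.205,0.2]]
  ]
}}

```text
clock: 18.6
tcp_pos: [0.6329, -0.0682, 0.2479]
orientation: [0.001, -0.707, -0.001, 0.708]
wrist_force: [0.4, 0.3, 0.0]
finger_gap: 0.0351
```

```bash
python3 - <<'E'
from h import *
plan((.634,-.068,.1505,180))
p,d=snap('scene','11'); crop(p,'s11',190,100,250,170,3); necks('scene',d)
E
```

```text
at [ 0.6329 -0.0682  0.2479] jawdir 179.99 q [-0.23  0.44  0.24  1.38  0.   -1.8 ]
[-0.0, 0.001, 0.003, 0.0974, 0.0, -0.0013]
scene neck [ 0.4325 -0.2098  0.1087] 50
scene neck [0.6399 0.0185 0.1585] 71
scene neck [ 0.6539 -0.0659  0.1593] 45
```

View pics/s11.png

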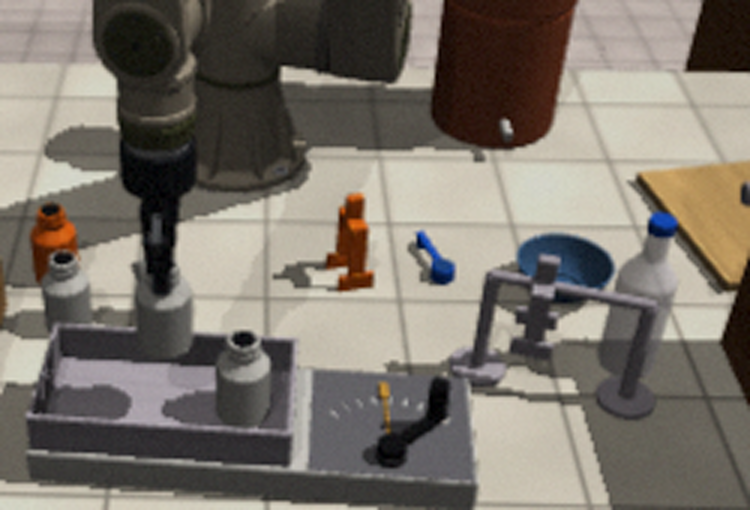

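Request:
{"name": "step_arm", "arguments": {
  "moves": [
    [[0,0,0,0.04,0,-0.001,0.2],[0,0,0,0.075,0,-0.001,0.2],[0,0,0,0.09,0,-0.001,0.2],[0,0,0,0.096,0,-0.001,0.2],[0,0,0,0.098,0,-0.001,0.2],[0,0,0,0.098,0,-0.001,0.2],[0,0,0,0.098,0,-0.001,0.65],[0,0,0,0.098,0,-0.001,0.65],[0,0,0,0.09,0,-0.001,0.65],[0,0,0,0.05,0,-0.001,0.65],[0,0,0,0,0,-0.001,0.65],[0,0,0,0,0,-0.001,0.65]]
  ]
}}

```text
clock: 19.85
tcp_pos: [0.637, -0.0685, 0.258]
orientation: [0.001, 0.712, -0.0, -0.702]
wrist_force: [2.1, -0.4, 0.6]
finger_gap: 0.0553
```

```bash
python3 - <<'E'
from h import *
p,d=snap('scene','12'); crop(p,'s12',130,100,250,170,3); necks('scene',d)
X=cloud('scene',d).reshape(-1,3); m=(abs(X[:,0]-.43)<.06)&(abs(X[:,1]+.09)<.06); Q=X[m&(X[:,2]>.01)&(X[:,2]<.06)]
if len(Q)>5: print("warp body",cv2.minAreaRect(Q[:,:2].astype(np.float32)*1000),cv2.minEnclosingCircle(Q[:,:2].astype(np.float32)*1000))
p,d=snap('top','12'); crop(p,'t12',130,80,250,170,3); necks('top',d)
plan((.429,-.2107,.22,180),(.429,-.2107,.097,180))
E
```

```text
scene neck [ 0.4322 -0.2102  0.108 ] 52
scene neck [0.6399 0.0191 0.1585] 72
scene neck [ 0.6341 -0.0674  0.1585] 72
warp body ((447.1929931640625, -88.08168029785156), (34.90792465209961, 61.77390670776367), 8.689446449279785) ((434.26922607421875, -89.9951400756836), 31.137022018432617)
top neck [ 0.4297 -0.2119  0.1101] 87
at [ 0.635  -0.068   0.2519] jawdir -179.97 q [-0.23  0.44  0.25  1.38  0.   -1.8 ]
[0.0, -0.005, 0.001, 0.0308, 0.1426, 0.2062]
[0.0, -0.005, 0.001, 0.1538, 0.1427, 0.2068]
```

View pics/s12.png

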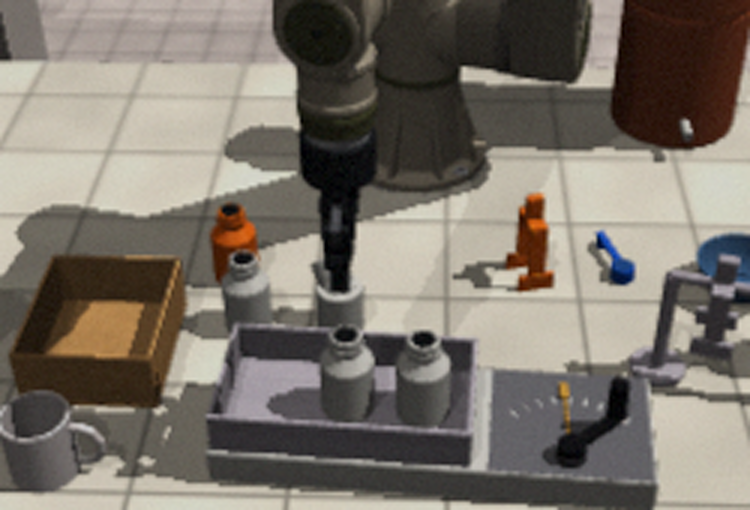

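View pics/t12.png

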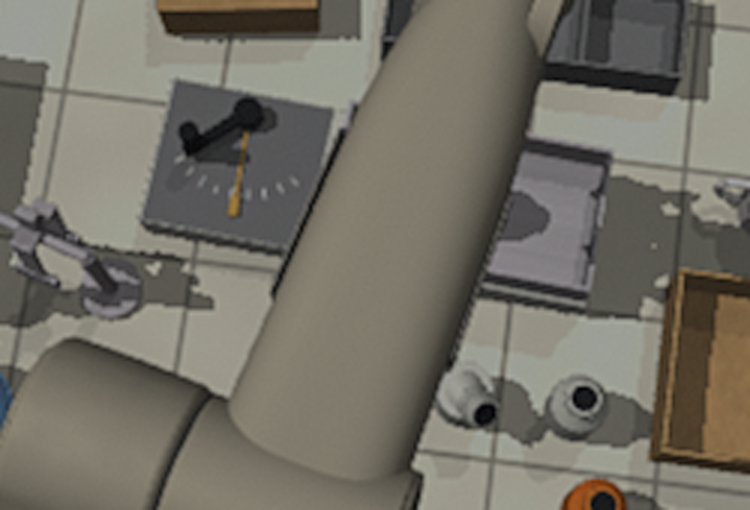

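Request:
{"name": "step_arm", "arguments": {
  "moves": [
    [[0,-0.005,0,0,0.03,0.04,0.65],[0,-0.005,0,0.01,0.06,0.08,0.65],[0,-0.005,0,0.02,0.09,0.12,0.65],[0,-0.005,0,0.03,0.12,0.16,0.65],[0,-0.005,0,0.03,0.143,0.206,0.65],[0,-0.005,0,0.03,0.143,0.206,0.65],[0,-0.005,0,0.03,0.143,0.206,0.65],[0,-0.005,0,0.03,0.143,0.206,0.65]]
  ]
}}

```text
clock: 20.75
tcp_pos: [0.4297, -0.211, 0.2206]
orientation: [-0.0, 0.707, 0.001, -0.707]
wrist_force: [0.1, 1.1, -0.5]
finger_gap: 0.0556
```

```bash
python3 - <<'E'
from h import *
plan((.4298,-.211,.097,180))
E
```

```text
at [ 0.4297 -0.211   0.2206] jawdir -179.97 q [-0.63  0.14 -0.23  1.2   0.   -2.2 ]
[0.0, -0.0, 0.001, 0.1236, 0.0001, -0.0]
```

Request:
{"name": "step_arm", "arguments": {
  "moves": [
    [[0,0,0,0.05,0,0,0.65],[0,0,0,0.09,0,0,0.65],[0,0,0,0.115,0,0,0.65],[0,0,0,0.123,0,0,0.65],[0,0,0,0.123,0,0,0.65],[0,0,0,0.123,0,0,0.2],[0,0,0,0.123,0,0,0.2],[0,0,0,0.123,0,0,0.2],[0,0,0,0.123,0,0,0.2],[0,0,0,0.123,0,0,0.2]]
  ]
}}

```text
clock: 21.75
tcp_pos: [0.4308, -0.2116, 0.0989]
orientation: [0.0, 0.708, -0.0, -0.706]
wrist_force: [-0.1, 0.4, 5.7]
finger_gap: 0.0351
```

```bash
python3 - <<'E'
from h import *
plan((.4298,-.211,.25,180),(.6285,-.153,.25,180))
E
```

```text
at [ 0.4308 -0.2116  0.0989] jawdir -179.98 q [-0.62  0.23 -0.44  0.9   0.   -2.2 ]
[0.0, -0.003, -0.0, -0.1511, -0.0005, 0.0006]
[0.0, -0.003, -0.0, -0.1505, -0.0585, -0.1982]
```

Request:
{"name": "step_arm", "arguments": {
  "moves": [
    [[0,0,0,-0.04,0,0,0.2],[0,0,0,-0.09,0,0,0.2],[0,0,0,-0.13,0,0,0.2],[0,0,0,-0.15,0,-0.01,0.2],[0,0,0,-0.151,-0.01,-0.045,0.2],[0,0,0,-0.151,-0.02,-0.085,0.2],[0,0,0,-0.151,-0.035,-0.12,0.2],[0,0,0,-0.151,-0.045,-0.155,0.2],[0,0,0,-0.151,-0.056,-0.185,0.2],[0,0,0,-0.151,-0.058,-0.198,0.2],[0,0,0,-0.151,-0.058,-0.198,0.2],[0,0,0,-0.151,-0.058,-0.198,0.2]]
  ]
}}

```text
clock: 22.95
tcp_pos: [0.6277, -0.1534, 0.2498]
orientation: [0.0, 0.708, 0.0, -0.707]
wrist_force: [-0.3, -1.1, -0.9]
finger_gap: 0.0347
```

```bash
python3 - <<'E'
from h import *
plan((.6285,-.153,.1505,180))
p,d=snap('scene','13'); crop(p,'s13',130,100,250,170,3); necks('scene',d)
E
```

```text
at [ 0.6277 -0.1534  0.2498] jawdir -179.98 q [-0.36  0.45  0.27  1.39  0.   -1.94]
[0.0, -0.001, -0.0, 0.0993, -0.0004, -0.0007]
scene neck [0.6398 0.0191 0.1582] 73
scene neck [ 0.634  -0.0671  0.1585] 71
scene neck [ 0.6501 -0.1485  0.1588] 41
```

View pics/s13.png

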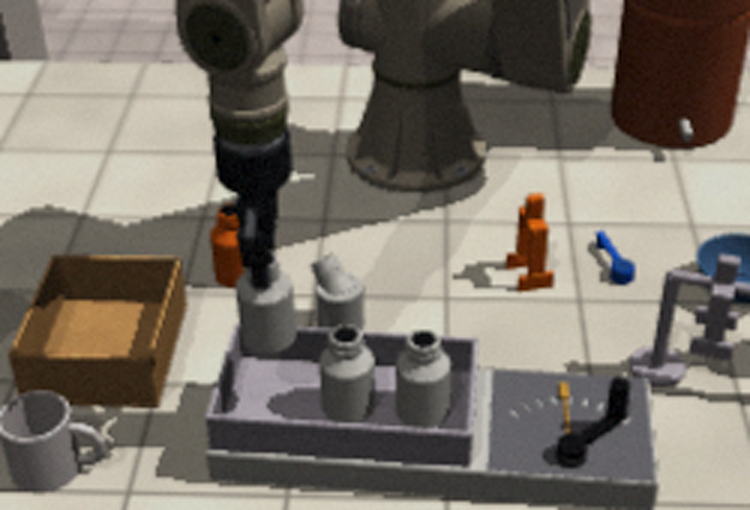

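Request:
{"name": "step_arm", "arguments": {
  "moves": [
    [[0,0,0,0.04,0,-0.001,0.2],[0,0,0,0.075,0,-0.001,0.2],[0,0,0,0.09,0,-0.001,0.2],[0,0,0,0.097,0,-0.001,0.2],[0,0,0,0.1,0,-0.001,0.2],[0,0,0,0.1,0,-0.001,0.2],[0,0,0,0.1,0,-0.001,0.65],[0,0,0,0.1,0,-0.001,0.65],[0,0,0,0.09,0,-0.001,0.65],[0,0,0,0.05,0,-0.001,0.65],[0,0,0,0,0,-0.001,0.65],[0,0,0,0,0,-0.001,0.65]]
  ]
}}

```text
clock: 24.2
tcp_pos: [0.6316, -0.1547, 0.2595]
orientation: [0.002, 0.712, -0.002, -0.702]
wrist_force: [-0.2, -0.5, -0.3]
finger_gap: 0.0555
```

```bash
python3 - <<'E'
from h import *
p,d=snap('scene','14'); crop(p,'s14',130,100,250,170,3); necks('scene',d)
def warp(n,d):
    X=cloud(n,d).reshape(-1,3); m=(abs(X[:,0]-.43)<.08)&(abs(X[:,1]+.09)<.07); Q=X[m&(X[:,2]>.01)&(X[:,2]<.06)]
    N=X[m&(X[:,2]>.085)]
    if len(Q)>5: print(n,"warp body",cv2.minEnclosingCircle(Q[:,:2].astype(np.float32)*1000),"neck",N.mean(0).round(3))
warp('scene',d)
p,d=snap('top','14'); crop(p,'t14',230,140,150,120,5); warp('top',d)
E
```

```text
scene neck [0.6399 0.0187 0.159 ] 69
scene neck [ 0.6335 -0.0674  0.1584] 70
scene neck [ 0.6295 -0.1536  0.1586] 70
scene warp body ((433.07891845703125, -90.64075469970703), 31.442991256713867) neck [ 0.451 -0.059  0.694]
```

View pics/s14.png

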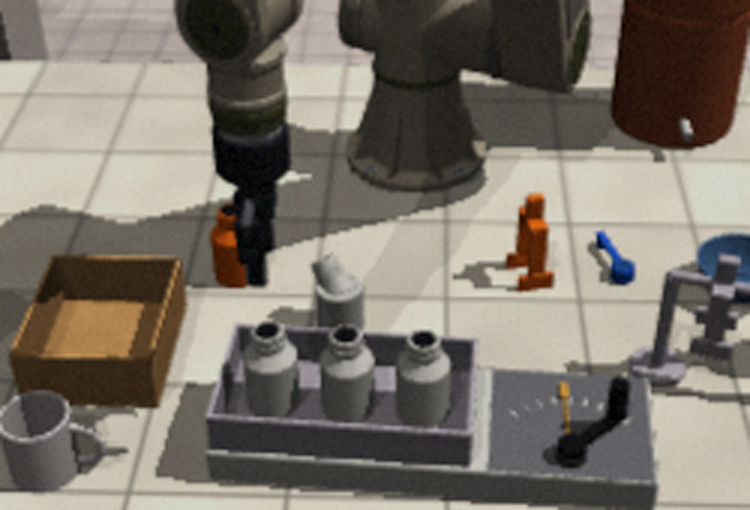

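View pics/t14.png

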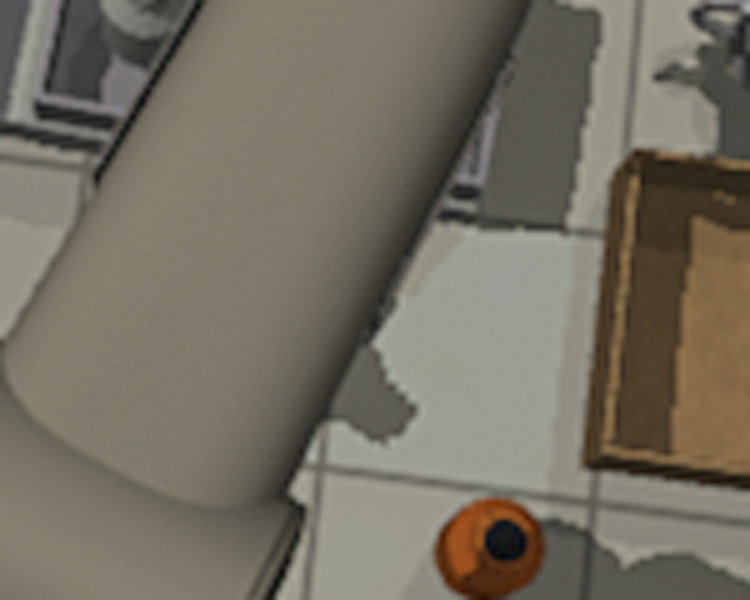

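```bash
python3 - <<'E'
from h import *
for z in(.085,.095): 
    q=ray("top",(291.3,217.5),z); print(q.round(4),np.degrees(np.arctan2(q[1]+.0905,q[0]-.431)).round(1))
plan((.431,-.0905,.25,133),(.431,-.0905,.2,133),(.431,-.0905,.052,133))
E
```

```text
[ 0.4034 -0.1131  0.085 ] -140.7
[ 0.4019 -0.1126  0.095 ] -142.8
at [ 0.6297 -0.154   0.2534] jawdir -179.99 q [-0.36  0.45  0.28  1.39  0.   -1.93]
[0.82, -0.008, 0.001, 0.0018, -0.0635, 0.1987]
[0.82, -0.008, 0.001, 0.0518, -0.0637, 0.1991]
[0.82, -0.008, 0.001, 0.1998, -0.064, 0.2001]
```

Request:
{"name": "step_arm", "arguments": {
  "moves": [
    [[0.1,-0.008,0,0,-0.015,0.045,1],[0.24,-0.008,0,0,-0.03,0.09,1],[0.38,-0.008,0,0,-0.045,0.13,1],[0.52,-0.008,0,0.02,-0.06,0.17,1],[0.66,-0.008,0,0.04,-0.064,0.199,1],[0.8,-0.008,0,0.05,-0.064,0.199,1],[0.89,-0.008,0,0.052,-0.064,0.199,1],[0.89,-0.008,0,0.052,-0.064,0.199,1],[0.89,-0.008,0,0.052,-0.064,0.199,1]]
  ]
}}

```text
clock: 25.2
tcp_pos: [0.4308, -0.09, 0.1996]
orientation: [0.304, -0.638, 0.303, 0.639]
wrist_force: [-0.8, 0.3, -0.1]
finger_gap: 0.0853
```

```bash
python3 - <<'E'
from h import *
plan((.431,-.0905,.052,129))
p,d=snap('scene','15'); crop(p,'s15',200,120,130,110,6)
X=cloud('scene',d).reshape(-1,3); m=(abs(X[:,0]-.43)<.06)&(abs(X[:,1]+.09)<.06); Q=X[m&(X[:,2]>.01)&(X[:,2]<.06)]
print(cv2.minEnclosingCircle(Q[:,:2].astype(np.float32)*1000))
E
```

```text
at [ 0.4308 -0.09    0.1996] jawdir 129.14 q [-0.39  0.07 -0.36  1.14  0.   -1.07]
[0.002, 0.002, 0.0, 0.1476, 0.0002, -0.0007]
((433.3758544921875, -89.62215423583984), 31.695459365844727)
```

View pics/s15.png

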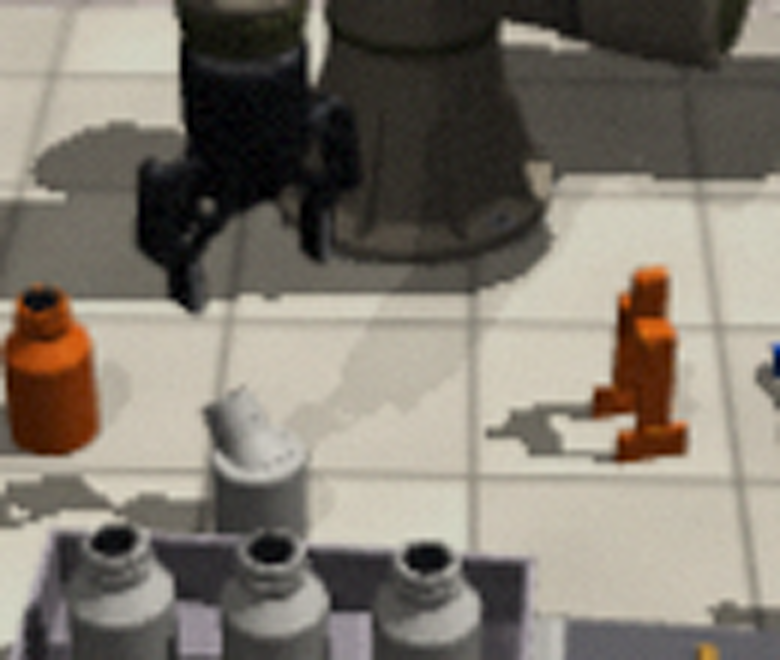

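Request:
{"name": "step_arm", "arguments": {
  "moves": [
    [[0,0,0,0.05,0,-0.001,1],[0,0,0,0.09,0,-0.001,1],[0,0,0,0.115,0,-0.001,1],[0,0,0,0.135,0,-0.001,1],[0,0,0,0.145,0,-0.001,1],[0,0,0,0.147,0,-0.001,1],[0,0,0,0.147,0,-0.001,1]]
  ]
}}

```text
clock: 25.95
tcp_pos: [0.4322, -0.0909, 0.0532]
orientation: [0.304, -0.639, 0.303, 0.639]
wrist_force: [0.3, 0.3, 0.3]
finger_gap: 0.0857
```

```bash
python3 - <<'E'
from h import *
plan((.431,-.0905,.052,129))
p,d=snap('scene','16'); crop(p,'s16',200,120,130,110,6)
E
```

```text
at [ 0.4322 -0.0909  0.0532] jawdir 129.15 q [-0.39  0.22 -0.59  0.77  0.   -1.07]
[0.003, 0.001, 0.001, 0.0012, 0.0007, 0.0011]
```

View pics/s16.png

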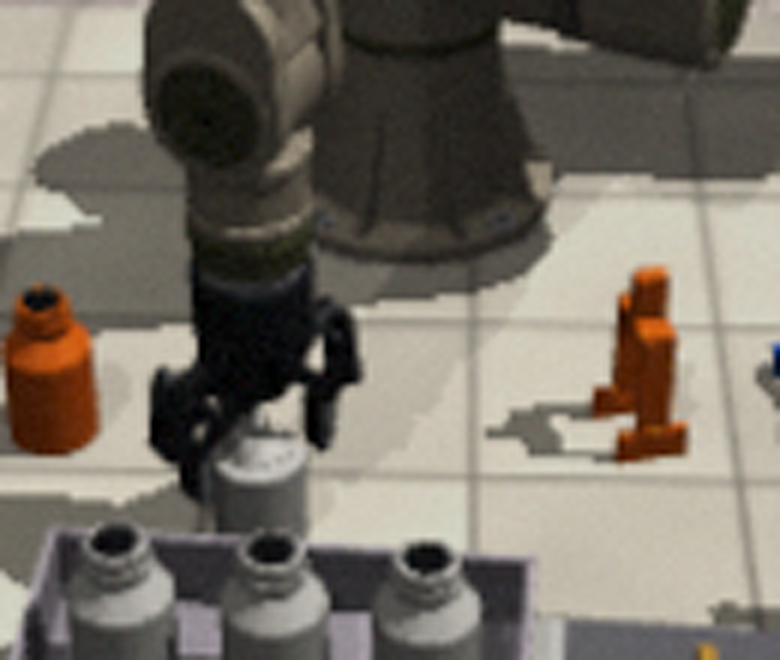

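The fingers are on both sides of the body, with no contact force. I'll grip and lift.

Request:
{"name": "step_arm", "arguments": {
  "moves": [
    [[0,0,0,0,0,0,0.55],[0,0,0,0,0,0,0.55],[0,0,0,0,0,0,0.55],[0,0,0,0,0,0,0.55],[0,0,0,0,0,0,0.55],[0,0,0,0,0,0,0.55],[0,0,0,-0.04,0,0,0.55],[0,0,0,-0.09,0,0,0.55],[0,0,0,-0.14,0,0,0.55],[0,0,0,-0.18,0,0,0.55],[0,0,0,-0.18,0,0,0.55]]
  ],
  "force": 40
}}

```text
clock: 27.1
tcp_pos: [0.4355, -0.0924, 0.24]
orientation: [-0.304, 0.643, -0.303, -0.634]
wrist_force: [1.2, -1.0, -0.4]
finger_gap: 0.0607
```

```bash
python3 - <<'E'
from h import *
plan((.485,-.38,.235,90),(.485,-.38,.1,90))
p,d=snap('scene','17'); crop(p,'s17',130,100,200,150,4)
E
```

```text
at [ 0.4355 -0.0924  0.24  ] jawdir 129.16 q [-0.39  0.05 -0.28  1.23  0.   -1.07]
[0.683, -0.008, 0.01, 0.0067, 0.1433, -0.2542]
[0.683, -0.008, 0.01, 0.1417, 0.1442, -0.2528]
```

View pics/s17.png

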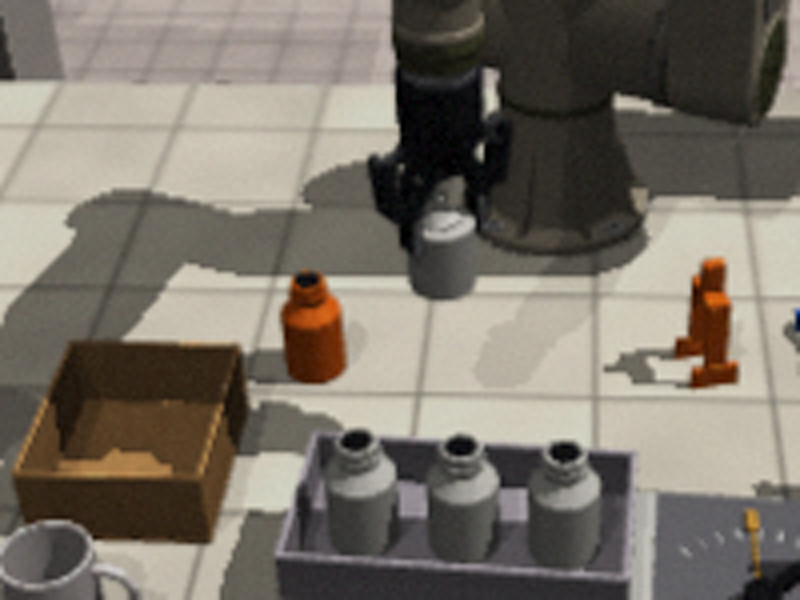

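Request:
{"name": "step_arm", "arguments": {
  "moves": [
    [[0,-0.008,0.01,0,0.03,-0.03,0.55],[0,-0.008,0.01,0,0.06,-0.06,0.55],[0,-0.008,0.01,0,0.09,-0.09,0.55],[0,-0.008,0.01,0,0.12,-0.12,0.55],[0,-0.008,0.01,0,0.135,-0.16,0.55],[0,-0.008,0.01,0,0.14,-0.2,0.55],[0,-0.008,0.01,0,0.143,-0.24,0.55],[0,-0.008,0.01,0,0.143,-0.254,0.55],[0,-0.008,0.01,0,0.143,-0.254,0.55],[0,-0.008,0.01,0,0.143,-0.254,0.55]]
  ]
}}

```text
clock: 28.15
tcp_pos: [0.4829, -0.3784, 0.2362]
orientation: [0.303, -0.636, 0.305, 0.641]
wrist_force: [0.2, 1.2, -1.2]
finger_gap: 0.0606
```

```bash
python3 - <<'E'
from h import *
plan((.488,-.381,.065,129))
p,d=snap('scene','18'); crop(p,'s18',90,100,200,150,4)
E
```

```text
at [ 0.4829 -0.3784  0.2362] jawdir 129.15 q [-0.79  0.4   0.15  1.33 -0.01 -1.48]
[0.003, 0.005, -0.005, 0.1712, -0.0032, -0.0061]
```

View pics/s18.png

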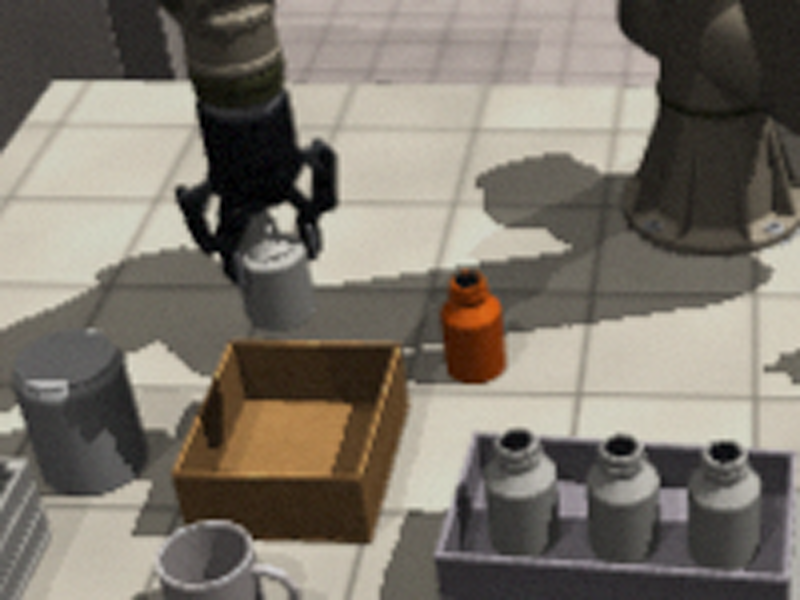

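Request:
{"name": "step_arm", "arguments": {
  "moves": [
    [[0,0.005,-0.005,0.04,-0.003,-0.006,0.55],[0,0.005,-0.005,0.08,-0.003,-0.006,0.55],[0,0.005,-0.005,0.12,-0.003,-0.006,0.55],[0,0.005,-0.005,0.15,-0.003,-0.006,0.55],[0,0.005,-0.005,0.168,-0.003,-0.006,0.55],[0,0.005,-0.005,0.171,-0.003,-0.006,0.55],[0,0.005,-0.005,0.173,-0.003,-0.006,0.55]]
  ]
}}

```text
clock: 28.9
tcp_pos: [0.4875, -0.3799, 0.0642]
orientation: [-0.303, 0.639, -0.303, -0.639]
wrist_force: [1.5, -0.8, -0.4]
finger_gap: 0.0609
```

Request:
{"name": "step_arm", "arguments": {
  "moves": [
    [[0,0,0,0,0,0,1],[0,0,0,0,0,0,1],[0,0,0,0,0,0,1],[0,0,0,-0.04,0,0,1],[0,0,0,-0.09,0,0,1],[0,0,0,-0.14,0,0,1],[0,0,0,-0.19,0,0,1],[0,0,0,-0.19,0,0,0.6]]
  ]
}}

```text
clock: 29.7
tcp_pos: [0.4901, -0.3824, 0.2638]
orientation: [-0.301, 0.644, -0.305, -0.634]
wrist_force: [1.0, -0.4, -0.1]
finger_gap: 0.0735
```

```bash
python3 - <<'E'
from h import *
p,d=snap('scene','19'); cv2.imwrite('pics/s19.png',cv2.resize(p[:,:,::-1],(800,600),interpolation=cv2.INTER_CUBIC)); necks('scene',d)
plan((.56,-.2,.3,129))
E
```

```text
scene neck [0.6406 0.0189 0.1584] 74
scene neck [ 0.6335 -0.0667  0.1585] 69
scene neck [ 0.6299 -0.1542  0.1585] 70
at [ 0.4893 -0.3816  0.2598] jawdir 129.21 q [-0.79  0.39  0.2   1.37 -0.   -1.48]
[0.004, -0.011, 0.001, -0.0411, -0.1696, 0.0956]
```

View pics/s19.png

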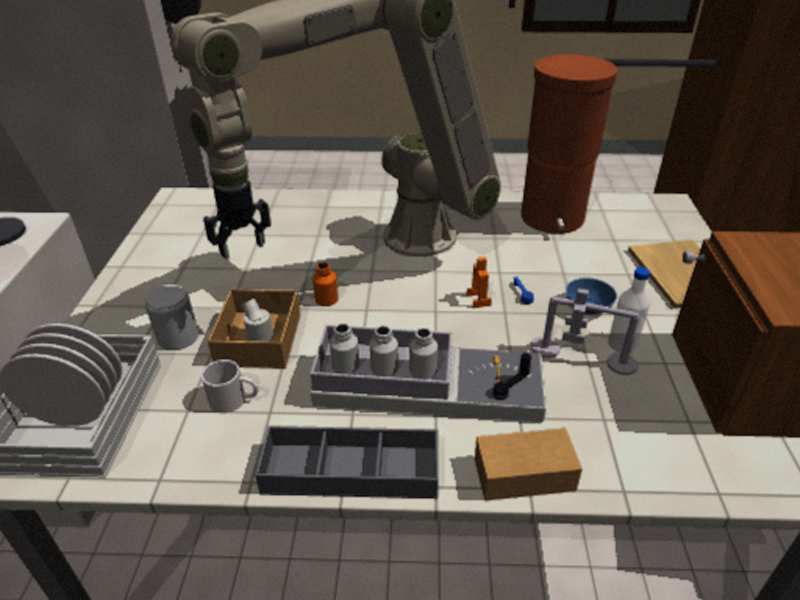

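All parts are placed. I'll take a top view to check for hidden bottles and to measure the lever, the marker and the tong.

```bash
python3 - <<'E'
from h import *
p,d=snap('top','20'); cv2.imwrite('pics/t20.png',cv2.resize(p[:,:,::-1],(800,600),interpolation=cv2.INTER_CUBIC)); necks('top',d)
ds={'top':d,'scene':np.load('scene19.npz')['d']}; ps={'top':p,'scene':np.load('scene19.npz')['p']}
for n in ds:
    X=cloud(n,ds[n]).reshape(-1,3); c=ps[n].reshape(-1,3).astype(int)
    m=(X[:,0]>.55)&(X[:,0]<.76)&(X[:,1]>.11)&(X[:,1]<.28)
    K=X[m&(X[:,2]>.112)&(X[:,2]<.13)]; print(n,"knob",K.mean(0).round(4),len(K))
    H=X[m&(c.max(1)<50)&(X[:,2]>.066)&(X[:,2]<.085)&(X[:,0]>.69)]; print(" hub",cv2.minEnclosingCircle(H[:,:2].astype(np.float32)*1000))
    P=X[m&(c[:,0]-c[:,2]>50)&(X[:,2]>.045)&(X[:,2]<.065)]
    l=cv2.fitLine(P[:,:2].astype(np.float32),cv2.DIST_HUBER,0,.001,.001).ravel(); t=(P[:,:2]-l[2:])@l[:2]
    print(" brass",(l[2:]+l[:2]*t.min()).round(4),(l[2:]+l[:2]*t.max()).round(4),np.degrees(np.arctan2(l[1],l[0])).round(2),len(P))
    L=X[:,:2]-[.527,.39]; a=np.radians(73); al=L@[np.cos(a),np.sin(a)]; ac=L@[np.sin(a),-np.cos(a)]
    for lo,hi in((.05,.08),(.15,.172),(.18,.205)):
        s=(abs(al)<.07)&(abs(ac)<.06)&(X[:,2]>lo)&(X[:,2]<hi); print(" tong",lo,s.sum(),np.percentile(ac[s],[2,98]).round(3),np.percentile(al[s],[2,98]).round(3))
E
```

```text
top neck [0.6358 0.0174 0.1597] 97
top neck [ 0.631  -0.0685  0.1597] 93
top neck [ 0.627  -0.1553  0.1591] 92
top knob [0.6578 0.2342 0.1202] 40
 hub ((700.3535766601562, 185.5050048828125), 18.763980865478516)
 brass [0.5901 0.1851] [0.6838 0.1835] -0.97 44
 tong 0.05 38 [-0.06   0.027] [-0.048  0.067]
 tong 0.15 272 [-0.023  0.03 ] [-0.066  0.065]
 tong 0.18 50 [-0.     0.014] [-0.036 -0.011]
scene knob [0.6613 0.2346 0.1182] 28
 hub ((703.4561157226562, 187.39263916015625), 20.10658836364746)
 brass [0.588  0.1832] [0.6662 0.1833] 0.08 33
 tong 0.05 101 [-0.058  0.028] [-0.046  0.069]
 tong 0.15 151 [-0.008  0.032] [-0.066  0.065]
 tong 0.18 39 [-0.002  0.017] [-0.034 -0.011]
```

View pics/t20.png

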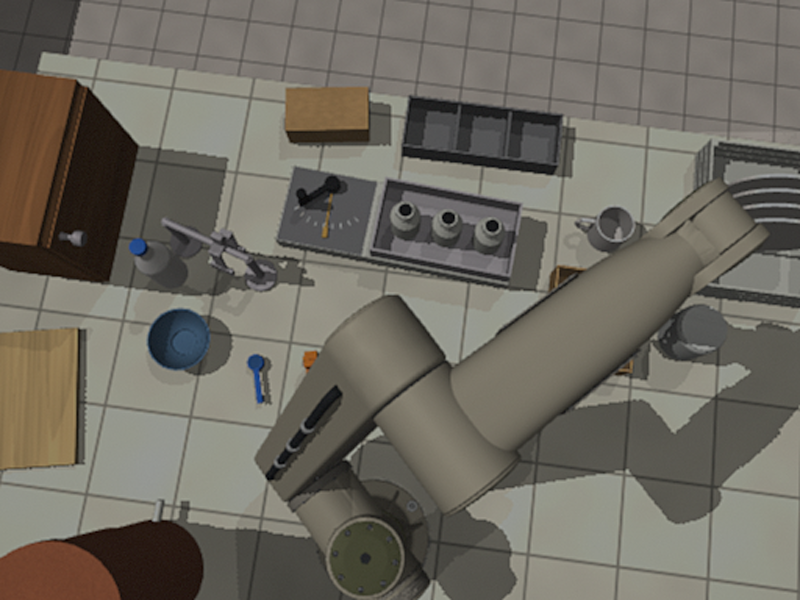

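All three sound bottles are in the basket at (404,210), (448,220) and (490,228), the tong is on the rail, and no other white bottle is in view. Next is the lever post.

```bash
python3 - <<'E'
from h import *
plan((.57,-.1,.27,110),(.6605,.2355,.25,90))
E
```

```text
at [ 0.4884 -0.3807  0.2568] jawdir 129.21 q [-0.79  0.39  0.2   1.37 -0.   -1.48]
[0.335, -0.006, 0.001, -0.0141, -0.2407, 0.1658]
[0.684, -0.005, 0.002, 0.0047, -0.5229, 0.3687]
```

Request:
{"name": "step_arm", "arguments": {
  "moves": [
    [[0.05,-0.006,0,-0.01,-0.03,0.02,0.6],[0.1,-0.006,0,-0.014,-0.07,0.05,0.6],[0.15,-0.006,0,-0.014,-0.11,0.075,0.6],[0.2,-0.006,0,-0.014,-0.15,0.1,0.6],[0.25,-0.006,0,-0.014,-0.19,0.13,0.6],[0.3,-0.006,0,-0.014,-0.23,0.16,0.6],[0.35,-0.006,0,-0.014,-0.27,0.185,0.6],[0.4,-0.006,0,-0.014,-0.31,0.21,0.6],[0.45,-0.006,0,-0.014,-0.35,0.24,0.6],[0.5,-0.006,0,-0.014,-0.39,0.27,0.6],[0.58,-0.006,0,-0.01,-0.43,0.3,0.6],[0.62,-0.006,0,0,-0.47,0.33,0.6]]
  ]
}}

```text
clock: 31.0
tcp_pos: [0.6435, 0.1731, 0.2538]
orientation: [0.485, -0.515, 0.484, 0.515]
wrist_force: [0.1, -0.9, 0.2]
finger_gap: 0.051
```

```bash
python3 - <<'E'
from h import *
plan((.6605,.2355,.2,90),(.6605,.2355,.098,90))
E
```

```text
at [0.6435 0.1731 0.2538] jawdir 93.55 q [0.14 0.5  0.35 1.42 0.   0.08]
[0.062, 0.001, 0.0, 0.0539, -0.0208, 0.0612]
[0.062, 0.001, 0.0, 0.1559, -0.0207, 0.0611]
```

Request:
{"name": "step_arm", "arguments": {
  "moves": [
    [[0.062,0,0,0.03,-0.02,0.045,0.6],[0.062,0,0,0.054,-0.021,0.061,0.6],[0.062,0,0,0.054,-0.021,0.061,0.6],[0.062,0,0,0.054,-0.021,0.061,0.6],[0.062,0,0,0.09,-0.021,0.061,0.6],[0.062,0,0,0.13,-0.021,0.061,0.6],[0.062,0,0,0.15,-0.021,0.061,0.6],[0.062,0,0,0.156,-0.021,0.061,0.6],[0.062,0,0,0.156,-0.021,0.061,0.6]]
  ]
}}

```text
clock: 31.9
tcp_pos: [0.6609, 0.234, 0.0983]
orientation: [0.501, -0.499, 0.5, 0.5]
wrist_force: [-0.0, 0.1, 0.8]
finger_gap: 0.0513
```

```bash
python3 - <<'E'
from h import *
H=np.array([.7057,.1825])
a0=np.degrees(np.arctan2(.2355-H[1],.6605-H[0])); print(a0)
plan(*[(H[0]+.07*np.cos(np.radians(a)),H[1]+.07*np.sin(np.radians(a)),.099,90) for a in(a0,140,150,160,170,179.3)])
p,d=snap('scene','21'); crop(p,'s21',270,180,130,100,6)
E
```

```text
130.45854619040782
at [0.6609 0.234  0.0983] jawdir 89.9 q [0.23 0.62 0.18 1.13 0.   0.23]
[-0.002, 0.001, 0.0, -0.0007, 0.0006, 0.0017]
[-0.002, 0.001, 0.0, -0.0007, 0.0088, -0.0065]
[-0.002, 0.001, 0.0, -0.0007, 0.0158, -0.0165]
[-0.002, 0.001, 0.0, -0.0007, 0.0209, -0.0276]
[-0.002, 0.001, 0.0, -0.0007, 0.024, -0.0394]
[-0.002, 0.001, 0.0, -0.0007, 0.0251, -0.0507]
```

View pics/s21.png

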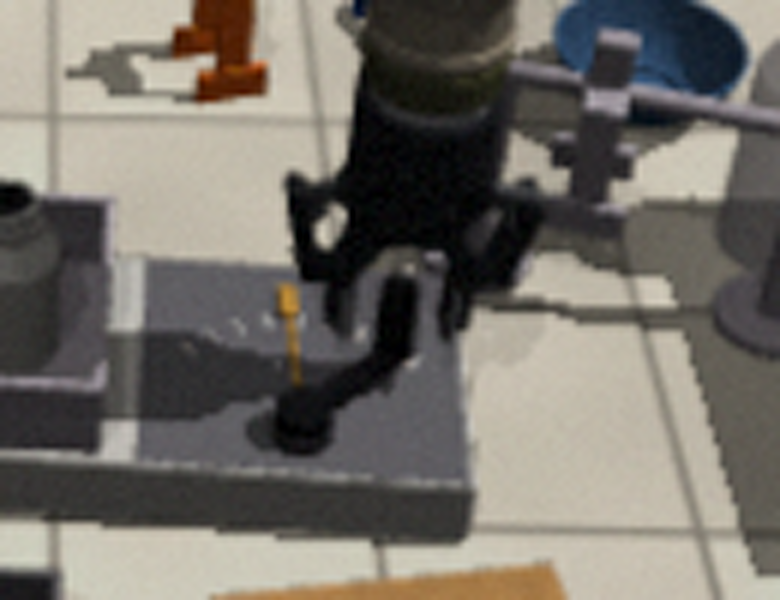

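The post at crop (400,300) is between the fingers. I'll grip it and swing to the marker.

Request:
{"name": "step_arm", "arguments": {
  "moves": [
    [[0,0,0,0,0,0,0.15],[0,0,0,0,0,0,0.15],[0,0,0,0,0,0,0.15],[0,0,0,0,0,0,0.15],[0,0,0,0,0.005,-0.002,0.15],[0,0,0,0,0.009,-0.007,0.15],[0,0,0,0,0.016,-0.017,0.15],[0,0,0,0,0.021,-0.028,0.15],[0,0,0,0,0.024,-0.039,0.15],[0,0,0,0,0.025,-0.047,0.15],[0,0,0,0,0.025,-0.051,0.15],[0,0,0,0,0.025,-0.051,0.15]]
  ],
  "force": 20
}}

```text
clock: 33.15
tcp_pos: [0.635, 0.1849, 0.1013]
orientation: [0.501, -0.499, 0.499, 0.501]
wrist_force: [-7.4, 3.4, 10.3]
finger_gap: 0.0214
```

```bash
python3 - <<'E'
from h import *
plan((.6357,.1835,.099,90)); print(env.get_state()['wrist_force'].round(1))
p,d=snap('scene','22'); crop(p,'s22',270,180,130,100,6)
p,d=snap('top','22'); crop(p,'t22',160,90,100,80,7)
E
```

```text
at [0.635  0.1849 0.1013] jawdir 90.03 q [0.16 0.55 0.05 1.07 0.   0.16]
[0.001, 0.004, 0.001, 0.0023, -0.0007, -0.0014]
[-7.4  3.4 10.3]
```

View pics/s22.png

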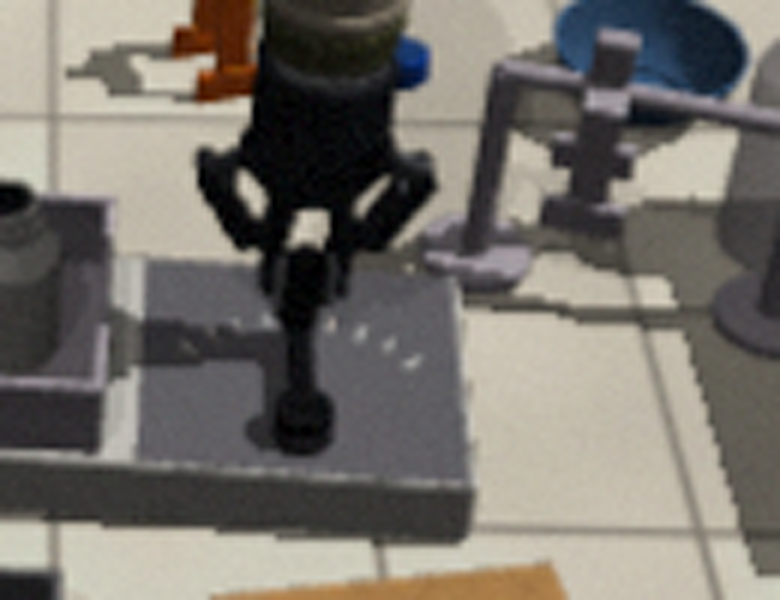

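View pics/t22.png

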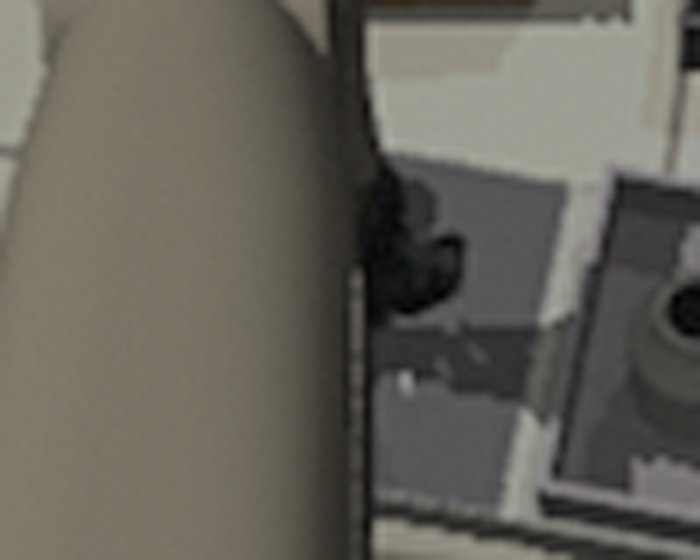

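Request:
{"name": "step_arm", "arguments": {
  "moves": [
    [[0,0,0,0,0,-0.002,0.15],[0,0,0,0,0,-0.002,0.15],[0,0,0,0,0,-0.002,0.15],[0,0,0,0,0,-0.001,0.5],[0,0,0,0,0,-0.001,0.5],[0,0,0,0,0,-0.001,0.5],[0,0,0,-0.05,0,-0.001,0.5],[0,0,0,-0.1,0,-0.001,0.5],[0,0,0,-0.13,0.03,-0.001,0.5],[0,0,0,-0.14,0.06,-0.04,0.5],[0,0,0,-0.14,0.08,-0.09,0.5],[0,0,0,-0.14,0.1,-0.14,0.5]]
  ]
}}

```text
clock: 34.45
tcp_pos: [0.5372, 0.0506, 0.2418]
orientation: [0.501, -0.501, 0.498, 0.5]
wrist_force: [0.6, -0.8, 0.6]
finger_gap: 0.0425
```

Request:
{"name": "step_arm", "arguments": {
  "moves": [
    [[0,0,0,0,0.04,-0.04,0.5],[0,0,0,0,0.05,-0.08,0.5],[0,0,0,0,0.06,-0.12,0.5],[0,0,0,0,0.06,-0.16,0.5],[0,0,0,0,0.06,-0.2,0.5],[0,0,0,0,0.06,-0.24,0.5],[0,0,0,0,0.06,-0.28,0.5],[0,0,0,0,0.06,-0.3,0.5],[0,0,0,0,0.06,-0.3,0.5]]
  ]
}}

```text
clock: 35.35
tcp_pos: [0.4775, -0.2528, 0.2406]
orientation: [0.502, -0.5, 0.5, 0.499]
wrist_force: [0.1, 0.4, 0.6]
finger_gap: 0.0428
```

```bash
python3 - <<'E'
from h import *
q,e=snap('scene','23'); p,d=snap('top','23'); crop(p,'t23',170,90,80,70,9); cv2.imwrite('pics/s23.png',cv2.resize(q[:,:,::-1],(800,600),interpolation=cv2.INTER_CUBIC))
necks('scene',e); necks('top',d)
for n,pp,dd in(('top',p,d),('scene',q,e)):
    X=cloud(n,dd).reshape(-1,3); c=pp.reshape(-1,3).astype(int)
    m=(X[:,0]>.55)&(X[:,0]<.76)&(X[:,1]>.11)&(X[:,1]<.28)
    K=X[m&(X[:,2]>.112)&(X[:,2]<.13)]; print(n,"knob",K.mean(0).round(4),len(K))
    H=X[m&(c.max(1)<50)&(X[:,2]>.066)&(X[:,2]<.085)&(X[:,0]>.69)]; print(" hub",cv2.minEnclosingCircle(H[:,:2].astype(np.float32)*1000))
    P=X[m&(c[:,0]-c[:,2]>50)&(X[:,2]>.045)&(X[:,2]<.065)]; print(" brass pts",len(P),P.mean(0).round(4) if len(P) else 0)
print(env.get_state()['tcp_pos'],env.get_state()['clock'])
E
```

```text
scene neck [0.6384 0.0189 0.1586] 65
scene neck [ 0.6339 -0.0669  0.1586] 71
scene neck [ 0.6298 -0.1538  0.1587] 69
top neck [0.6367 0.0188 0.1601] 86
top neck [ 0.6311 -0.0679  0.1595] 97
top neck [ 0.6276 -0.1545  0.1598] 95
top knob [0.6349 0.1832 0.1198] 37
 hub ((705.0359497070312, 182.3518829345703), 15.981058120727539)
 brass pts 25 [0.6031 0.185  0.0545]
scene knob [0.6369 0.1838 0.1174] 30
 hub ((705.2973022460938, 183.13217163085938), 15.844015121459961)
 brass pts 0 0
[ 0.47741806 -0.24986316  0.24077842] 35.45
```

View pics/t23.png

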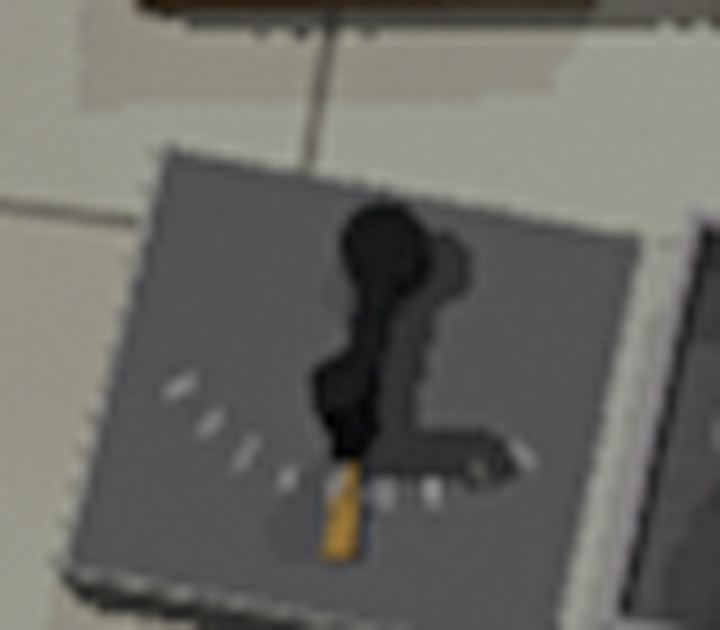

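View pics/s23.png

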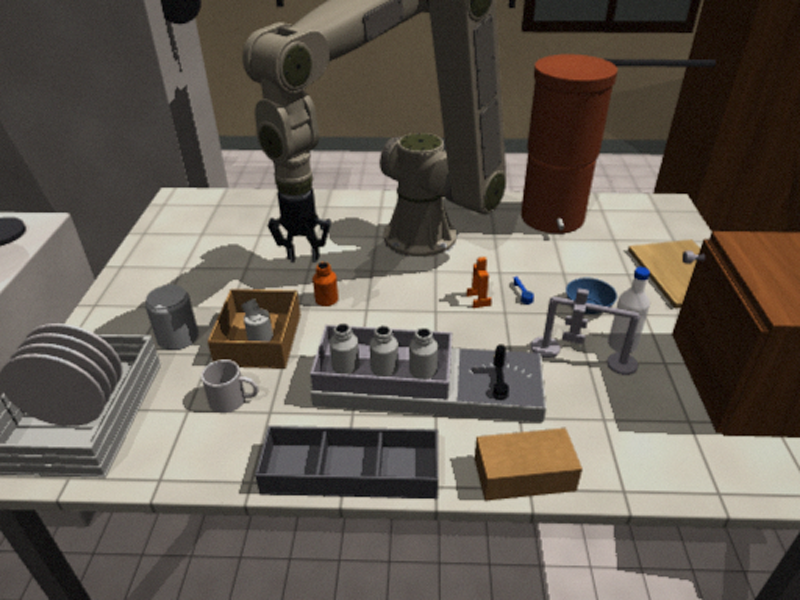

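In the top crop, the brass tab at (342,530) continues straight on from the lever arm. My measured difference is about 0.6–1°. The bottles, tong and box are unchanged and the arm is clear, so I'm handing in.

```bash
python3 -c "
from workcell import env
print(env.hand_in()); print(env.get_state()['clock'])"
```

```text
the job is handed in; nothing more can be done
None
the job is handed in; nothing more can be done
```

The job is done and handed in at about 35.5 s of the 210 s allowed; `hand_in` gave no verdict, so what follows rests on my own checks.

- **Lever off:** I turned it back until it hit its stop. The last push moved it only about 0.2 mm while the force rose to about 18 N. The cameras put it at about 0.03 rad just before I set it to the marker, under the 0.08 limit.
- **Tong:** It hangs astride the rail, about 2 cm from the middle of the bar.
- **Bottles:** All three sound bottles present are in the basket. Their neck tops read about 160 mm above the counter, as expected for bottles standing upright on the basket floor. The one warped bottle present stands in the discard box. I saw no other white bottles.
- **Lever to marker:** After I let go, the lever lay within about 1° (under 0.02 rad) of the brass marker in the top picture. The marker was hidden under the lever in the scene camera, so only the top camera confirms this.
- **Bystanders:** By eye, the tin, water bottle, scoop, mug and bowl did not move, but I did not measure them. The arm ended clear of everything.

The two cameras differed by 1–3 mm on some positions; otherwise no check failed.

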